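# Fetch the gouge out of its sloping slide-lid case

### The arm

A 6-joint arm with a two-finger parallel gripper is mounted at the origin on the work surface. World frame = base frame: x ahead of the robot, y to its left, z up, the work surface at z = 0. Lengths are in m, angles in rad, forces in N, time in s.
With the tool pointing down it reaches from about 0.275 to 0.825 m from the base axis. Payload 4.9 kg.
Tool frame: the origin (TCP) lies midway between the tips of the shut fingers; the grasp point (between the pads) lies 19 mm behind it (bot.grip_depth is the distance from the TCP to the grasp point, in m); y points along the fingers, x is the direction in which the jaws open and shut, and the axes are right-handed (so a half turn about y gives the same grasp; the last joint's range is limited). The gripper opens to 85 mm and grips with 20 to 120 N. Pads are 22 mm wide; open, the fingers measure 114 mm over their backs; the gripper's body (76 mm by 85 mm) begins 54 mm behind the grasp point. The pads swing forward as they close: fully open they stand 13 mm farther back than shut.
Start: joints at [1.188, 0.326, -0.193, 1.052, 0, 1.437], TCP at [0.135, 0.533, 0.192] pointing down, gripper open.
Joint ranges: [-2.65, 2.65], [-0.97, 1.79], [-1.3, 1.35], [-1.93, 2.1], [-1.47, 1.37], [-3.14, 3.14]. Speed limits (rad/s): [2.57, 2.57, 3.14, 3.14, 3.14, 3.14].

### API

Orientations are given as a unit quaternion [w, x, y, z].
In Python, from cell import bot gives the robot as it stands. Calls block until the motion is done:
- bot.move_pose(position, orientation): joint-space move of the TCP to a pose.
- bot.move_linear(position, speed=0.15, rotation=None, until_force=None): straight line of the TCP; rotation=None keeps the orientation; speed is the mean speed in m/s. With until_force (N) it stops when the force on the tool has changed by that much, and returns True; else False.
- bot.goto_joints(angles): joint-space move.
- bot.set_gripper(opening, grasp_force=None): opening from 0.0 (shut) to 1.0 (fully open); grasp_force is the grip in N (None keeps the last); returns when the fingers have stopped.
- bot.wait(seconds).
- bot.solve_ik(position, orientation): joint angles nearest the present ones, or None.
- bot.camera(name): name is "side" or "top" or "wrist"; returns the picture (384x512x3 uint8, red, green, blue); there is no depth.
- bot.calibration(name): a dict with "mtx" (3x3 intrinsics, pixels), "k1" (the pictures are not rectified: a ray, as slopes to the right and down, at radius r is drawn at 1 + k1 r^2 times it, then the intrinsics apply), "extrinsics" (4x4, takes a point from world to camera coordinates); the wrist camera has in their place "hand_eye" (4x4, takes a point from camera to tool coordinates, whose origin is the TCP and whose axes are the tool frame's). Camera axes: x right, y down, z forward; pixel columns grow to the right and rows downward; lengths in m; the calibration is good to about 2 mm. A picture is of the moment at which its call begins: read the wrist's pose just before it. calibration takes no time and is no camera call.
A pose or a line that the arm cannot do raises bot.PlanningError and nothing moves.
- bot.close_job(): hands the job in, once; it reports no verdict.
Trained networks look in the newest picture that a camera, given by its name, has taken for a name from the list of things; names that differ only in an ending like _2 or _b are one class to them, and where a whole thing is asked for, a point or a joint stands for the part that bears it (a point fixed in the world has none). Each returns a list of dicts, best first, with "confidence" (0 to 1); they miss things now and then, are a little off and sometimes report something else, mostly with a low value. They report only what shows in the picture. A call takes as long as a camera call. They do not tell look-alikes from the thing itself.
- bot.search_frame(camera, thing): "bbox" ([left, top, width, height] in pixels, round what is visible of it).
Readings, each from a call of its own:
- bot.read_clock(): time.
- bot.read_joint_positions(): joint angles.
- bot.read_joint_vel(): joint speeds.
- bot.read_joint_efforts(): joint torques, N m.
- bot.read_position(): TCP position.
- bot.read_tool_rot(): TCP orientation.
- bot.read_ft_force(): force on the tool from outside, world axes, zero at the start.
- bot.read_moment(): the same for the moment, N m.
- bot.read_gripper_width(): opening from 0.0 (shut) to 1.0 (fully open).
Only numpy, scipy, OpenCV 4.12 (cv2) and the standard library are available. Lean on these libraries where they do the work, as an engineer would, in place of code of your own. Each camera call takes 0.05 s, during which the arm holds its last target.

### The job

Open the sloping gouge case: lift the lid over the red lip at the low end, slide it out of its grooves and set it down flat, batten up, in the middle of the cork mat. Then take the yellow-banded gouge out of the case and set it down in the two green notches of the rest, the middle of its handle midway between them, blade pointing either way. Lower both things into place rather than dropping them, and leave the other things on the bench where they are.

Things in the scene. Friction and masses are not known exactly. Their poses are not given: they have to be found in the camera images.
- stand: fixed grey steel wedge stand that holds the case sloping at 30 degrees. Base 200 x 140; origin on the bench under its centre; its x points along the uphill direction (horizontal).
- case: pale wooden case fixed on the stand, 188 long (x) x 132 wide (y) x 69 high (z). Origin at the centre of its underside, 117 above the bench; its axes are tilted with it: x uphill along the case (30 degrees above level), y across, z square to the slope. High end (+x) closed to z = 69; low end (-x) open above the red lip.
- ledges (a point): centre of the plane of the side ledges that the lid lies on, case z = 48. Over the lid's edges run full-length dark strips, 4 thick, underside at case z = 65, top at z = 69: a 6 mm lid has 11 mm of free play upwards in these grooves. Between the strips is an opening 94 wide (y = -47 to 47).
- case_floor (a point): centre of the case's inner floor (case z = 8), 160 long x 94 wide. On it stand two dark notched saddles, each 8 thick in x, at case x = -61 and x = -1, that carry the gouge's handle.
- lip (a point): middle of the top of the red lip at the case's low end: case frame x = -90, z = 53. The lip is 8 thick (x = -94 to -86) and stands 5 above the ledges, so the lid must rise more than 5 (and less than 11) before it can slide downhill (-x of the case).
- lid: loose plywood lid, 170 (x) x 110 (y) x 6 thick, 0.11 to 0.22 kg. Origin at the centre of its underside, z up through the top. In the case its axes match the case's, with its origin at about x = 0, z = 48 of the case; side play 3 each way.
- batten (a point): grip point on the lid: a dark wooden batten across the lid (along y), 60 long, 14 thick in x, 34 high above the lid's top; its centre is 40 from the lid's centre towards the low end. This point is on the batten's middle, 30 above the lid's underside (the batten's top is 40 above the underside).
- lid_end (a point): middle of the underside edge of the lid's low end (lid frame x = -85).
- gouge: loose palm gouge with a yellow band, 145 long, 0.06 to 0.13 kg: round wooden handle 95 long, 26 mm diameter, then a steel blade. Origin on the axis at mid-handle; x points to the blade tip (97 from the origin). In the case it lies along the case's x, handle at the low end, origin at case x = -31, y = 0, z = 33, i.e. under the lid.
- mat: fixed flat cork mat, 230 (x) x 160 (y) x 3 thick. Origin under its centre on the bench. The mat and the rest may swap sides of the bench.
- rest: fixed tool rest: dark wood base 110 x 100 x 10 with two green 90-degree notches, 8 thick, at x = -30 and x = +30, that carry the handle along the rest's x; the notches' tips reach 49 above the bench. Origin on the bench under its centre.
- rest_mid (a point): where the gouge's origin belongs: midway between the two notches, on the axis of a handle lying in them, 50 above the bench.
- mallet: bystander, leave alone: turned dark wood carver's mallet standing on its head, 185 high, 82 mm diameter; origin under its centre
- gouge_red: bystander, leave alone: red-banded gouge lying on the bench, 200 long, handle 26 mm thick; origin at mid-handle on its axis, x towards the blade
- gouge_blue: bystander, leave alone: blue-banded gouge lying on the bench, 180 long, handle 26 mm thick; origin at mid-handle on its axis, x towards the blade
- brush: bystander, leave alone: bench brush lying down; origin under its middle
- bear: bystander, leave alone: painted black and white toy bear, about 107 high, 70 wide; origin under its centre
- blank: bystander, leave alone: pale wood carving blank, 120 x 70 x 60 high; origin under its centre
- glue: bystander, leave alone: yellow bottle with a red cap, 150 high, 54 mm diameter; origin under its centre
Mind the look-alikes: they are no part of the job. Of the things that look like the lid, the largest one is meant. Leave any purple look-alike of the rest alone.

How it is judged:
By the outcome, as a careful person would: the job done as asked, in the order asked, and still so for the second after the job is handed in, with the robot touching nothing.
It also fails if it takes over 67 s, if anything falls off the work surface, if the arm or the gripper's body presses on something with over 40 N, if the wrist force passes 120 N, or if a joint passes its speed limit or range.

## Working session

There is one attempt and no reset: what is moved stays moved. The work goes in short steps, each a Python script; the robot and the scene stay as the last script left them, time stands still between calls to the robot, and variables do not carry over. Pictures are saved under pics/ and viewed, and the job is handed in when it is done.

```bash
ls; mkdir -p pics; python3 - <<'E'
from cell import bot
import cv2, numpy as np
for n in ["side","top","wrist"]:
    im=bot.camera(n); cv2.imwrite(f"pics/{n}0.png",cv2.resize(im[:,:,::-1],(800,600),interpolation=cv2.INTER_CUBIC))
    np.save(f"{n}0.npy",im)
    c=bot.calibration(n); print(n,{k:np.round(v,4).tolist() for k,v in c.items()})
    if n=="wrist": continue
    for t in ["stand","case","lid","batten","lip","lid_end","mat","rest","rest_mid","gouge"]:
        print(t,[(np.round(d["bbox"],0).tolist(),round(d["confidence"],2)) for d in bot.search_frame(n,t)[:4]])
print(bot.read_clock(),bot.read_position(),bot.read_tool_rot())
E
```

```text
pics
side {'mtx': [[376.2312, 0.0, 250.0795], [0.0, 376.2312, 195.2399], [0.0, 0.0, 1.0]], 'k1': 0.0336, 'extrinsics': [[0.9993, -0.0363, -0.0015, -0.558], [-0.0265, -0.6982, -0.7154, 0.0437], [0.0249, 0.715, -0.6987, 1.164], [0.0, 0.0, 0.0, 1.0]]}
stand [([237.0, 131.0, 62.0, 98.0], 0.77)]
case [([239.0, 130.0, 60.0, 78.0], 0.68)]
lid [([251.0, 138.0, 39.0, 59.0], 0.94), ([316.0, 170.0, 42.0, 32.0], 0.86), ([104.0, 291.0, 63.0, 67.0], 0.78)]
batten [([247.0, 136.0, 43.0, 61.0], 0.85), ([316.0, 172.0, 43.0, 28.0], 0.8), ([104.0, 292.0, 68.0, 64.0], 0.57)]
lip []
lid_end [([317.0, 172.0, 43.0, 27.0], 0.91), ([244.0, 137.0, 50.0, 61.0], 0.65), ([103.0, 294.0, 67.0, 62.0], 0.62)]
mat [([200.0, 119.0, 61.0, 27.0], 0.79), ([173.0, 172.0, 46.0, 21.0], 0.23)]
rest [([208.0, 290.0, 45.0, 36.0], 0.9), ([275.0, 249.0, 37.0, 17.0], 0.73), ([174.0, 350.0, 62.0, 34.0], 0.68)]
rest_mid [([174.0, 350.0, 62.0, 34.0], 0.66), ([211.0, 289.0, 45.0, 40.0], 0.56)]
gouge [([311.0, 197.0, 30.0, 37.0], 0.75), ([280.0, 115.0, 27.0, 24.0], 0.52)]
top {'mtx': [[373.5383, 0.0, 251.8883], [0.0, 373.5383, 189.903
[... 601 characters left out ...]
69), ([206.0, 159.0, 52.0, 40.0], 0.36)]
lid_end [([208.0, 156.0, 48.0, 45.0], 0.97), ([193.0, 98.0, 38.0, 43.0], 0.74)]
mat [([101.0, 186.0, 46.0, 66.0], 0.66)]
rest [([316.0, 203.0, 31.0, 29.0], 0.92), ([362.0, 214.0, 33.0, 41.0], 0.84), ([361.0, 160.0, 24.0, 18.0], 0.24)]
rest_mid [([318.0, 198.0, 26.0, 36.0], 0.66), ([193.0, 148.0, 74.0, 60.0], 0.57)]
gouge []
wrist {'mtx': [[322.4648, 0.0, 251.362], [0.0, 322.4648, 195.5784], [0.0, 0.0, 1.0]], 'k1': -0.0316, 'hand_eye': [[1.0, -0.0019, -0.0004, 0.0011], [-0.0001, -0.2736, 0.9618, -0.1817], [-0.0019, -0.9618, -0.2736, 0.0695], [0.0, 0.0, 0.0, 1.0]]}
1.15 [0.13544951 0.53306721 0.19217895] [-0.55818325  0.55818914  0.43407753 -0.43408875]
```

View pics/side0.png

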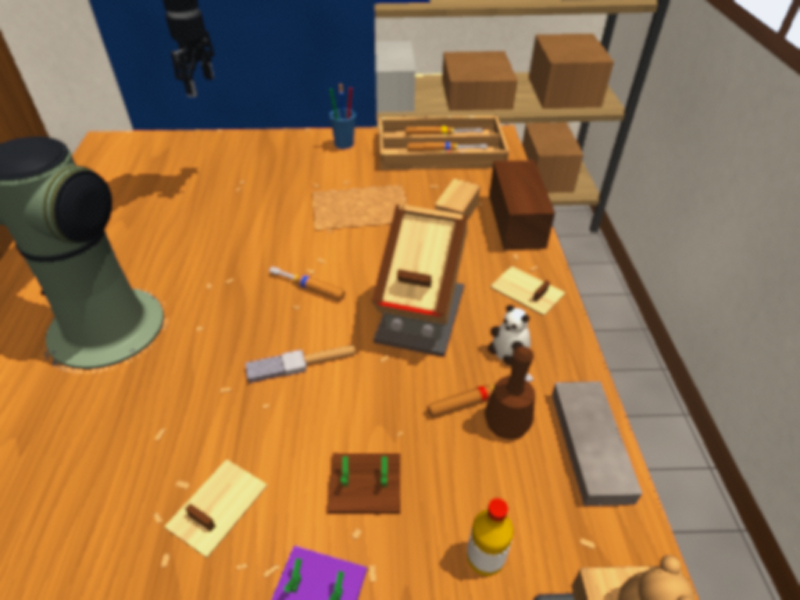

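View pics/top0.png

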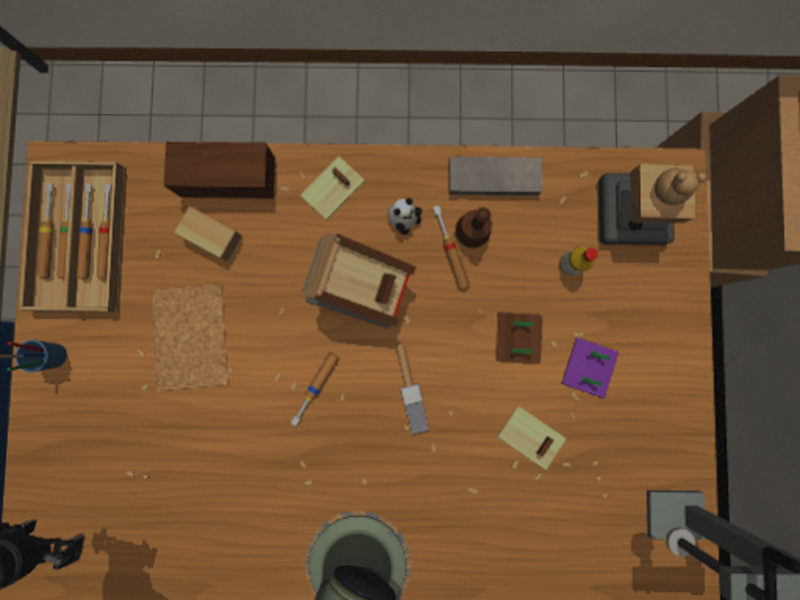

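View pics/wrist0.png

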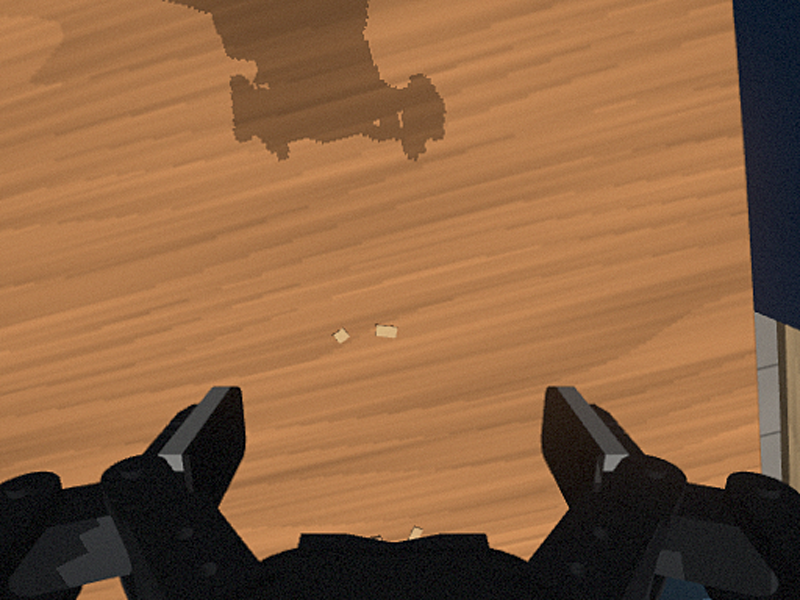

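```bash
cat > h.py <<'E'
import numpy as np, cv2
from scipy.spatial.transform import Rotation as R
from scipy.optimize import least_squares
from cell import bot
def crop(im,x0,y0,w,h,s,fn):
    c=cv2.resize(im[y0:y0+h,x0:x0+w],None,fx=s,fy=s,interpolation=cv2.INTER_CUBIC)
    cv2.imwrite("pics/"+fn,np.ascontiguousarray(c[:,:,::-1]))
def q2R(q): return R.from_quat([q[1],q[2],q[3],q[0]]).as_matrix()
def R2q(M):
    q=R.from_matrix(M).as_quat(); return [q[3],q[0],q[1],q[2]]
def wristE(p,q):
    T=np.eye(4);T[:3,:3]=q2R(q);T[:3,3]=p
    return np.linalg.inv(T@np.array(bot.calibration("wrist")["hand_eye"]))
def proj(cam,P,E=None):
    c=bot.calibration(cam); E=np.array(c["extrinsics"]) if E is None else E
    P=np.atleast_2d(P); q=P@E[:3,:3].T+E[:3,3]; s=q[:,:2]/q[:,2:]
    r2=(s**2).sum(1,keepdims=True); s=s*(1+c["k1"]*r2); K=np.array(c["mtx"])
    return np.c_[s[:,0]*K[0,0]+K[0,2],s[:,1]*K[1,1]+K[1,2]]
def ray(cam,uv,E=None):
    c=bot.calibration(cam); E=np.array(c["extrinsics"]) if E is None else E
    K=np.array(c["mtx"]); d=np.array([(uv[0]-K[0,2])/K[0,0],(uv[1]-K[1,2])/K[1,1]]); s=d.copy()
    for _ in range(10): s=d/(1+c["k1"]*(s@s))
    Rw=E[:3,:3].T; return -Rw@E[:3,3], Rw@np.array([s[0],s[1],1])
def onplane(cam,uv,z,E=None):
    o,d=ray(cam,uv,E); return o+d*(z-o[2])/d[2]
def caseT(x,y,yaw):
    T=np.eye(4); T[:3,:3]=R.from_euler('z',yaw).as_matrix()@R.from_euler('y',-np.pi/6).as_matrix(); T[:3,3]=[x,y,.117]; return T
def tf(T,P): return np.atleast_2d(P)@T[:3,:3].T+T[:3,3]
E
python3 - <<'E'
from h import *
t=np.load("top0.npy"); s=np.load("side0.npy")
crop(t,185,140,90,70,8,"t_case.png"); crop(s,225,120,90,115,5,"s_case.png")
crop(t,80,170,85,90,6,"t_mat.png"); crop(t,305,190,100,75,7,"t_rest.png")
E
```

```text
(no output)
```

View pics/t_case.png

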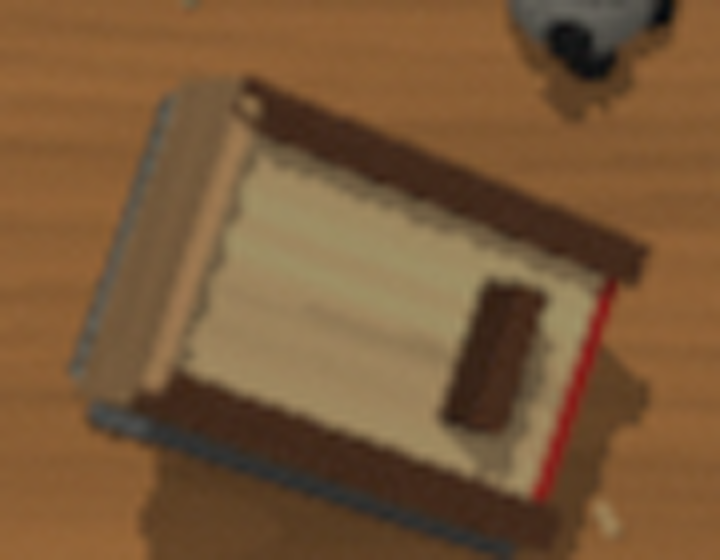

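View pics/s_case.png

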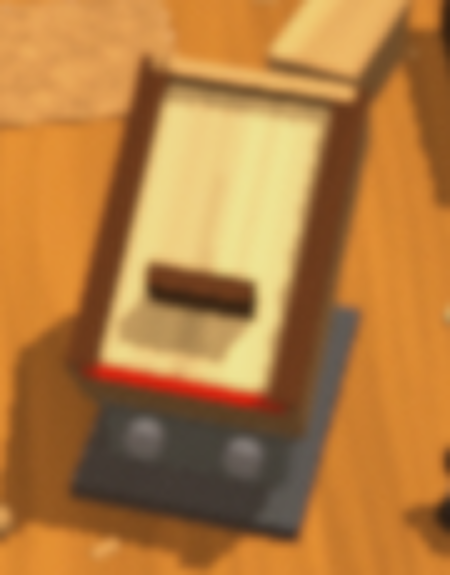

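View pics/t_mat.png

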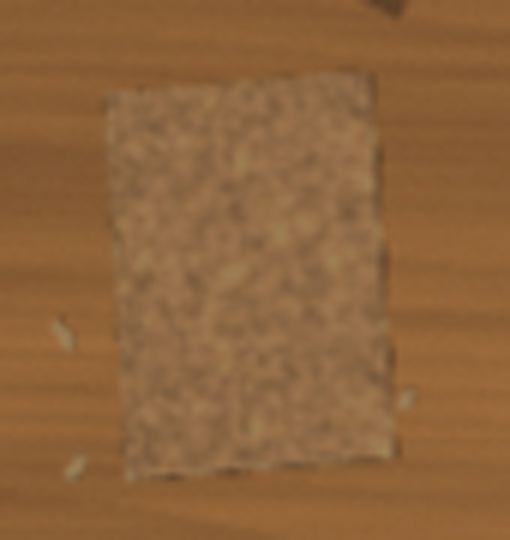

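View pics/t_rest.png

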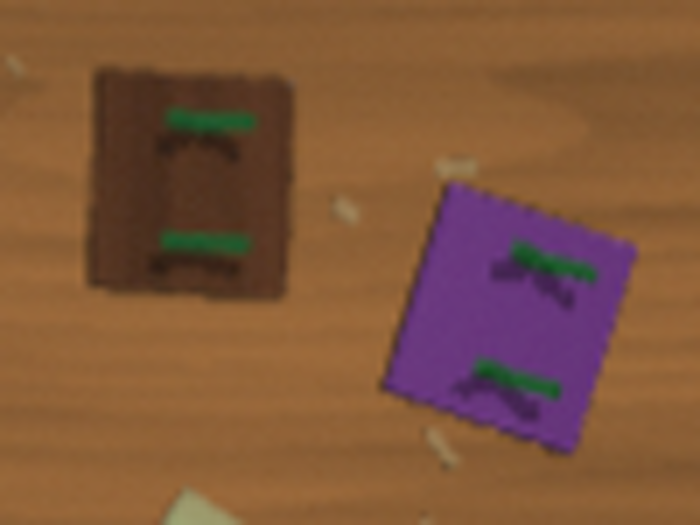

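```bash
cat > fit1.py <<'E'
from h import *
mm=1e-3
pk=[("top",[-94,-66,69],(648,248)),("top",[94,-66,69],(248,80)),("top",[94,66,69],(135,400)),("top",[-94,66,69],(558,510)),
("side",[94,66,69],(148,55)),("side",[94,-66,69],(362,97)),("side",[-94,66,69],(75,365))]
def px(c,p): 
    o,s=((185,140),8) if c=="top" else ((225,120),5)
    return np.array([(p[0]+.5)/s-.5+o[0],(p[1]+.5)/s-.5+o[1]])
def f(v):
    T=caseT(*v); return np.concatenate([(proj(c,tf(T,np.array(P)*mm))[0]-px(c,p)) for c,P,p in pk])
r=least_squares(f,[.5,.0,1.25],loss="soft_l1"); print(r.x,np.degrees(r.x[2])); print(f(r.x).reshape(-1,2).round(1))
T=caseT(*r.x)
def poly(im,cam,T,pts,o,s,col,E=None):
    q=proj(cam,tf(T,np.array(pts)*mm),E); q=(q-np.array(o)+.5)*s-.5
    cv2.polylines(im,[q.round().astype(int)],True,col,1)
if __name__=="__main__":
  for cam,fn,o,s in [("top","t_case.png",(185,140),8),("side","s_case.png",(225,120),5)]:
    im=cv2.imread("pics/"+fn)
    poly(im,cam,T,[[-94,-66,69],[94,-66,69],[94,66,69],[-94,66,69]],o,s,(255,255,0))
    poly(im,cam,T,[[-94,-47,69],[94,-47,69],[94,47,69],[-94,47,69]],o,s,(255,255,0))
    poly(im,cam,T,[[-94,-47,53],[-86,-47,53],[-86,47,53],[-94,47,53]],o,s,(255,0,255))
    poly(im,cam,T,[[-47,-30,88],[-33,-30,88],[-33,30,88],[-47,30,88]],o,s,(0,255,0))
    cv2.imwrite("pics/ov_"+fn,im)
# mat, rest
po=[(108,95),(370,70),(395,457),(125,478)]
m=np.array([onplane("top",((p[0]+.5)/6-.5+80,(p[1]+.5)/6-.5+170),.003)[:2] for p in po]); print("mat",m.round(3).tolist(),m.mean(0))
po=[(95,68),(293,75),(286,300),(88,288)]
m=np.array([onplane("top",((p[0]+.5)/7-.5+305,(p[1]+.5)/7-.5+190),.010 )[:2] for p in po]); print("rest",m.round(3).tolist(),m.mean(0), [np.linalg.norm(m[i]-m[i-1]).round(3) for i in range(4)])
E
python3 fit1.py; python3 -c "
from h import *;print(bot.solve_ik)
c=cv2.hconcat([cv2.resize(cv2.imread('pics/ov_t_case.png'),None,fx=.62,fy=.62),cv2.resize(cv2.imread('pics/ov_s_case.png')[:435],(350,347))[:347]]);cv2.imwrite('pics/ov.png',c)"
```

```text
[0.62129626 0.01210928 1.28064381] 73.37548540752614
[[ 0.5 -1.7]
 [-0.1 -1.2]
 [ 0.4  0.5]
 [-0.3  4.4]
 [-0.6  0.1]
 [ 2.4 -1.6]
 [-0.7  0. ]]
mat [[0.603, 0.481], [0.62, 0.325], [0.391, 0.301], [0.377, 0.46]] [0.49747378 0.3916663 ]
rest [[0.562, -0.307], [0.56, -0.407], [0.447, -0.403], [0.452, -0.303]] [ 0.50518155 -0.3550286 ] [np.float64(0.111), np.float64(0.1), np.float64(0.113), np.float64(0.1)]
<function make.<locals>.ik at 0x7f58ec222480>
```

View pics/ov.png

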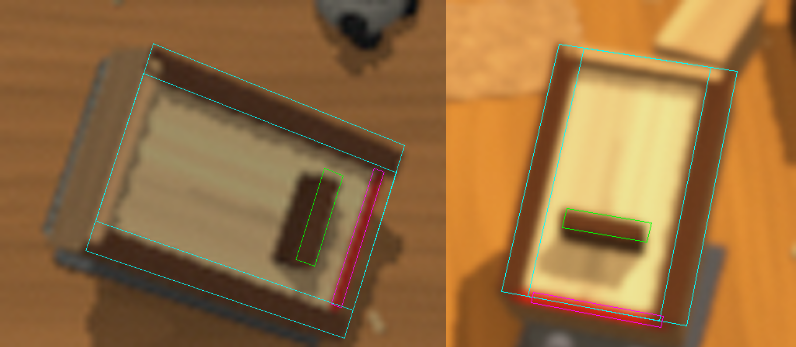

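```bash
cat >> h.py <<'E'
def toolR(x,y):
    x=np.array(x,float);y=np.array(y,float);x/=np.linalg.norm(x);y/=np.linalg.norm(y); return np.column_stack([x,y,np.cross(x,y)])
def snap(fn):
    p,q=bot.read_position(),bot.read_tool_rot(); im=bot.camera("wrist"); np.save(fn+".npy",im); np.save(fn+"_E.npy",wristE(p,q))
    cv2.imwrite("pics/"+fn+".png",cv2.resize(np.ascontiguousarray(im[:,:,::-1]),(800,600),interpolation=cv2.INTER_CUBIC)); return im
E
python3 - <<'E'
from h import *
T=caseT(.6213,.0121,1.2806); C=T[:3,:3]
for s in (1,-1):
    Rt=toolR(s*C[:,0],-C[:,2])
    for P in ([-20,0,230],[-40,0,59],[-40,0,150],[-230,0,67]):
        p=tf(T,np.array(P)*1e-3)[0]; q=bot.solve_ik(p,R2q(Rt)); print(s,"lid",P,p.round(3),None if q is None else np.round(q,2))
    Rt=toolR(s*C[:,1],-C[:,2])
    for P in ([-31,0,14],[-31,0,120]):
        p=tf(T,np.array(P)*1e-3)[0]; q=bot.solve_ik(p,R2q(Rt)); print(s,"gouge",P,p.round(3),None if q is None else np.round(q,2))
    for n,p,a in (("mat",[.46,.39,.2],.1),("mat2",[.54,.39,.2],.1),("rest",[.505,-.355,.031],1.54),("look rest",[.505,-.355,.2],1.54)):
        Rt=toolR([s*np.cos(a),s*np.sin(a),0],[0,0,-1]); q=bot.solve_ik(p,R2q(Rt)); print(s,n,None if q is None else np.round(q,2))
E
```

```text
1 lid [-20, 0, 230] [ 0.583 -0.115  0.306] [-0.6   0.44  0.14  1.45  0.5  -0.36]
1 lid [-40, 0, 59] [ 0.603 -0.049  0.148] [-0.49  0.5  -0.17  1.02  0.51 -0.23]
1 lid [-40, 0, 150] [ 0.59  -0.093  0.227] [-0.57  0.46 -0.02  1.24  0.5  -0.32]
1 lid [-230, 0, 67] [ 0.555 -0.211  0.06 ] [-0.76  0.68 -0.1   1.04  0.46 -0.53]
1 gouge [-31, 0, 14] [ 0.612 -0.02   0.114] [-0.44  0.53 -0.22  0.91  0.52 -1.75]
1 gouge [-31, 0, 120] [ 0.596 -0.071  0.205] [-0.53  0.46 -0.07  1.17  0.51 -1.85]
1 mat [ 0.58  0.42 -0.03  1.12  0.    2.05]
1 mat2 [0.51 0.54 0.17 1.19 0.   1.99]
1 rest [-0.73  0.59 -0.21  0.77  0.   -0.7 ]
1 look rest [-0.73  0.45  0.01  1.13  0.   -0.7 ]
-1 lid [-20, 0, 230] [ 0.583 -0.115  0.306] [-0.6   0.44  0.14  1.45  0.5   2.78]
-1 lid [-40, 0, 59] [ 0.603 -0.049  0.148] [-0.49  0.5  -0.17  1.02  0.51  2.91]
-1 lid [-40, 0, 150] [ 0.59  -0.093  0.227] [-0.57  0.46 -0.02  1.24  0.5   2.82]
-1 lid [-230, 0, 67] [ 0.555 -0.211  0.06 ] [-0.76  0.68 -0.1   1.04  0.46  2.62]
-1 gouge [-31, 0, 14] [ 0.612 -0.02   0.114] [-0.44  0.53 -0.22  0.91  0.52  1.4 ]
-1 gouge [-31, 0, 120] [ 0.596 -0.071  0.205] [-0.53  0.46 -0.07  1.17  0.51  1.3 ]
-1 mat [ 0.58  0.42 -0.03  1.12  0.   -1.09]
-1 mat2 [ 0.51  0.54  0.17  1.19  0.   -1.16]
-1 rest [-0.73  0.59 -0.21  0.77  0.    2.44]
-1 look rest [-0.73  0.45  0.01  1.13  0.    2.44]
```

```bash
python3 - <<'E'
from h import *
bot.move_pose([.50,.38,.30],R2q(toolR([0,1,0],[0,0,-1]))); print(bot.read_clock()); snap("w_mat")
T=caseT(.6213,.0121,1.2806); C=T[:3,:3]
bot.move_pose(tf(T,np.array([-20,0,230])*1e-3)[0],R2q(toolR(C[:,0],-C[:,2]))); print(bot.read_clock()); snap("w_case"); print(bot.read_clock())
E
```

```text
2.6667
4.625
4.675
```

View pics/w_mat.png

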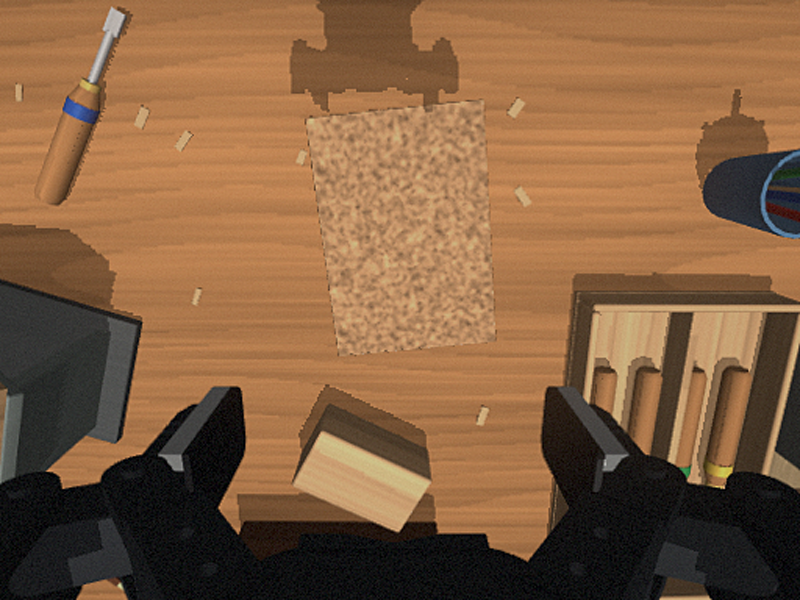

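View pics/w_case.png

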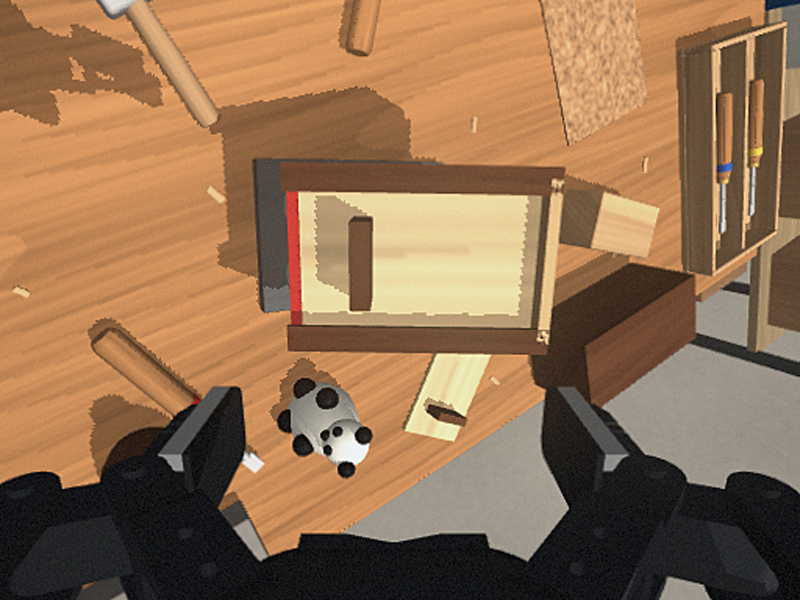

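```bash
python3 - <<'E'
from h import *
im=np.load("w_case.npy"); crop(im,165,95,205,138,3.9,"wc_crop.png")
E
```

```text
(no output)
```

View pics/wc_crop.png

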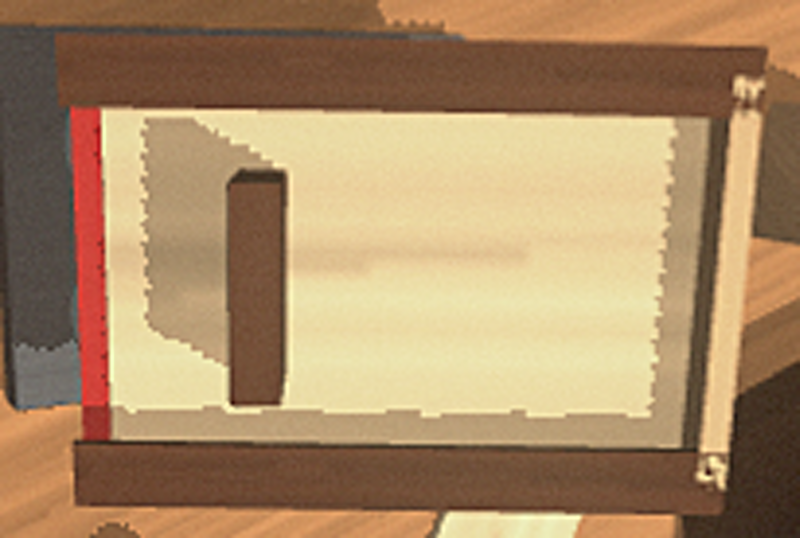

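```bash
cat > fit2.py <<'E'
from h import *
mm=1e-3; E=np.load("w_case_E.npy")
P=[[-94,66,69],[94,66,69],[94,-66,69],[-94,-66,69],[-94,-47,69],[-94,47,69],[-94,47,53],[-86,-47,53],[-94,-47,53],[-86,47,53]]
p=[(56,34),(768,46),(722,513),(76,505),(75,440),(60,106),(70,107),(110,440),(82,440),(100,108)]
o,s=(165,95),3.9
u=lambda p:(np.array(p,float)+.5)/s-.5+np.array(o)
f=lambda v:(proj("wrist",tf(caseT(*v),np.array(P)*mm),E)-u(p)).ravel()
r=least_squares(f,[.62,.01,1.28],loss="soft_l1"); print(r.x,f(r.x).reshape(-1,2).round(1).tolist())
def T6(v):
    T=np.eye(4);T[:3,:3]=R.from_rotvec(v[3:]).as_matrix();T[:3,3]=v[:3];return T
g=lambda v:(proj("wrist",tf(T6(v),np.array(P)*mm),E)-u(p)).ravel()
T0=caseT(*r.x); r6=least_squares(g,np.r_[T0[:3,3],R.from_matrix(T0[:3,:3]).as_rotvec()],loss="soft_l1")
T=T6(r6.x); print("6dof",r6.x[:3],"tilt",np.degrees(np.arcsin(T[2,0])),"yaw",np.arctan2(T[1,0],T[0,0]),g(r6.x).reshape(-1,2).round(1).tolist())
B=[[-47,30,88],[-33,30,88],[-33,-30,88],[-47,-30,88]]; b=[(228,183),(286,183),(281,405),(230,405)]
k=lambda v:(proj("wrist",tf(T0,(np.array(B)+[v[0],v[1],0])*mm),E)-u(b)).ravel()
rb=least_squares(k,[0,0]); print("batten off",rb.x,k(rb.x).round(1))
im=cv2.imread("pics/wc_crop.png")
def poly(pts,col):
    q=(proj("wrist",tf(T0,np.array(pts)*mm),E)-np.array(o)+.5)*s-.5; cv2.polylines(im,[q.round().astype(int)],True,col,1)
poly(P[:4],(255,255,0)); poly([P[6],P[8],P[7],P[9]],(255,0,0)); poly(B,(0,255,0)); cv2.imwrite("pics/ovw.png",im)
E2=np.load("w_mat_E.npy"); m=np.array([onplane("wrist",((a+.5)*.64-.5,(c+.5)*.64-.5),.003,E2)[:2] for a,c in [(306,118),(483,99),(496,340),(339,356)]])
print("mat",m.round(3).tolist(),m.mean(0),[np.linalg.norm(m[i]-m[i-1]).round(3) for i in range(4)]); d=m[2]+m[3]-m[0]-m[1];print(np.arctan2(d[1],d[0]))
E
python3 fit2.py
```

```text
[0.61935664 0.01353503 1.2650129 ] [[-0.1, 0.3], [0.1, -0.1], [0.0, 0.5], [0.0, 0.5], [-0.5, 1.2], [-0.4, 0.7], [0.2, -0.2], [0.2, -2.9], [0.5, -3.0], [-0.1, -0.4]]
6dof [0.6201967  0.01227749 0.11653818] tilt 28.61231706993909 yaw 1.263778999280202 [[0.3, 0.0], [-0.4, -0.1], [0.3, 0.1], [-0.1, 1.4], [-0.5, 1.8], [0.0, 0.5], [0.2, -0.1], [-0.0, -2.1], [0.2, -2.2], [-0.1, -0.3]]
batten off [-0.20842985  0.40103325] [ 0.1 -0.6 -0.7 -0.4  0.5  0.6  0.1  0.4]
mat [[0.39, 0.304], [0.374, 0.462], [0.601, 0.485], [0.619, 0.327]] [0.49622392 0.39433182] [np.float64(0.229), np.float64(0.159), np.float64(0.228), np.float64(0.16)]
0.10202333690264419
```

View pics/ovw.png

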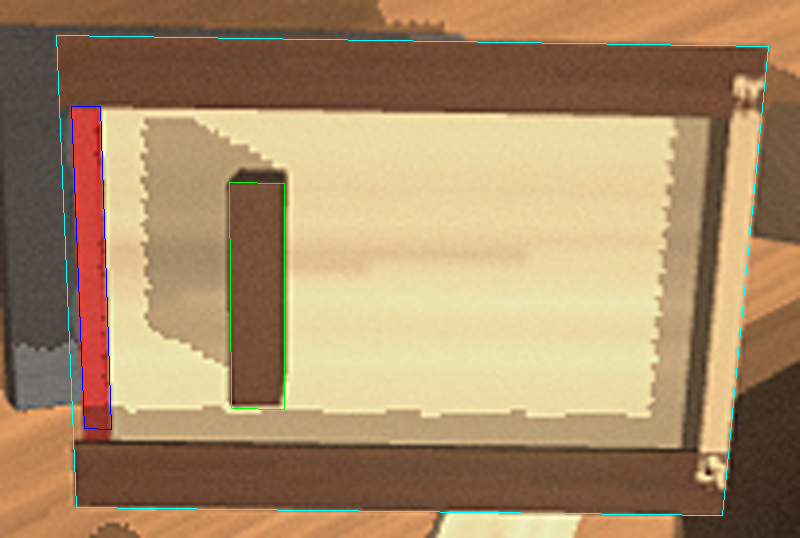

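```bash
python3 - <<'E'
from h import *
T=caseT(.6194,.0135,1.265)
for d in (0,150,188):
  for x in (-85,85):
    for y in (-55,55): print(d,x,y,tf(T,np.array([x-d,y,56])*1e-3)[0].round(3))
f=lambda a,b,z:onplane("top",((a+.5)*.64-.5,(b+.5)*.64-.5),z)[:2].round(3)
print("red handle end",f(463,287,.013),f(450,245,.013),"tip",f(435,208,.01)); print("mallet",f(473,235,.05),"brush",f(402,346,.01),f(418,432,.01),"glue",f(572,268,.03),"bear",f(403,220,.05))
C=T[:3,:3]
Rt=toolR(C[:,0],-C[:,2])
print("body at end",[ (tf(T,np.array([-40-188+dx,dy,67+19+54])*1e-3)[0]).round(3) for dx in(-43,43) for dy in (-43,43)])
E
```

```text
0 -85 -55 [ 0.641 -0.1    0.123]
0 -85 55 [ 0.536 -0.067  0.123]
0 85 -55 [0.686 0.04  0.208]
0 85 55 [0.581 0.074 0.208]
150 -85 -55 [ 0.602 -0.224  0.048]
150 -85 55 [ 0.497 -0.191  0.048]
150 85 -55 [ 0.646 -0.083  0.133]
150 85 55 [ 0.542 -0.05   0.133]
188 -85 -55 [ 0.592 -0.255  0.029]
188 -85 55 [ 0.487 -0.222  0.029]
188 85 -55 [ 0.637 -0.115  0.114]
188 85 55 [ 0.532 -0.082  0.114]
red handle end [ 0.617 -0.229] [ 0.713 -0.199] tip [ 0.8   -0.164]
mallet [ 0.73  -0.246] brush [ 0.482 -0.092] [ 0.292 -0.13 ] glue [ 0.661 -0.472] bear [ 0.762 -0.09 ]
body at end [array([ 0.569, -0.29 ,  0.103]), array([ 0.487, -0.264,  0.103]), array([ 0.591, -0.219,  0.146]), array([ 0.509, -0.193,  0.146])]
```

```bash
cat >> h.py <<'E'
CT=caseT(.6194,.0135,1.265); CR=CT[:3,:3]
def cp(x,y,z): return tf(CT,np.array([x,y,z])*1e-3)[0]
RL=toolR(CR[:,0],-CR[:,2])
E
python3 - <<'E'
from h import *
bot.set_gripper(0.55,60)
bot.move_pose(cp(-40,.4,130),R2q(RL))
print("hit",bot.move_linear(cp(-40,.4,60),speed=.1,until_force=8), bot.read_position()-cp(-40,.4,60))
f0=bot.read_ft_force(); bot.set_gripper(0.0,60); print("w",bot.read_gripper_width()*85, f0.round(1),bot.read_ft_force().round(1))
snap("w_grip"); print(bot.read_clock())
E
```

```text
hit False [ 0.00061724 -0.00054789  0.00082774]
w -0.006323280081866666 [-0.2  0.7 -0.2] [-0.8  0.3  0.5]
7.0417
```

View pics/w_grip.png

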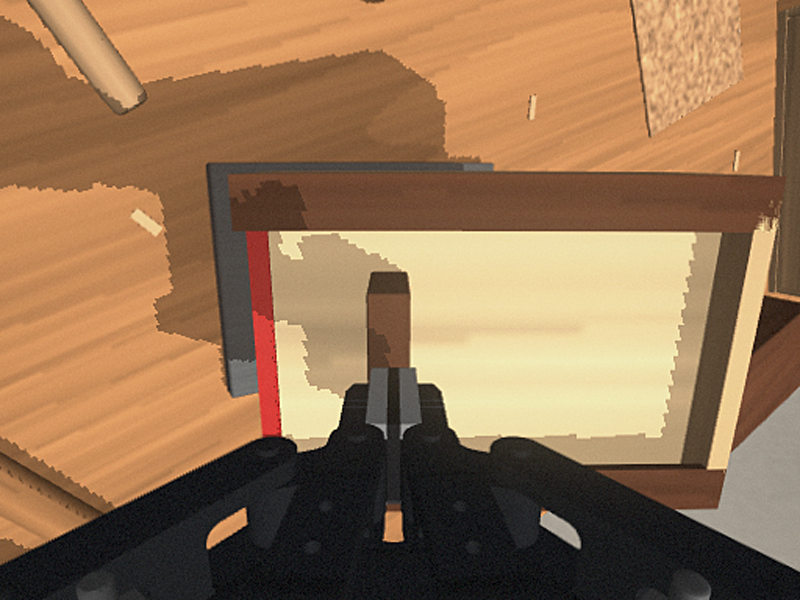

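```bash
python3 - <<'E'
from h import *
E=np.load("w_grip_E.npy"); im=cv2.imread("pics/w_grip.png")
def poly(pts,col):
    q=(proj("wrist",tf(CT,np.array(pts)*1e-3),E)+.5)/.64-.5; cv2.polylines(im,[q.round().astype(int)],True,col,1)
poly([[-94,66,69],[94,66,69],[94,-66,69],[-94,-66,69]],(255,255,0)); poly([[-47,30,88],[-33,30,88],[-33,-30,88],[-47,-30,88]],(0,255,0))
q=(proj("wrist",bot.read_position(),E)+.5)/.64-.5; print(q); cv2.circle(im,tuple(q[0].astype(int)),4,(0,0,255),-1)
cv2.imwrite("pics/ovg.png",im); print(bot.read_position(),bot.read_tool_rot(),R2q(RL),cp(-40,.4,60))
E
```

```text
[[390.87927465 350.59591713]]
[ 0.59956108 -0.04807691  0.14900087] [ 0.65906891 -0.44272558 -0.55137298  0.25614461] [np.float64(0.6590756795311425), np.float64(-0.4426950097812815), np.float64(-0.5513811098639044), np.float64(0.2561625434183591)] [ 0.59955821 -0.04802174  0.14896152]
```

View pics/ovg.png

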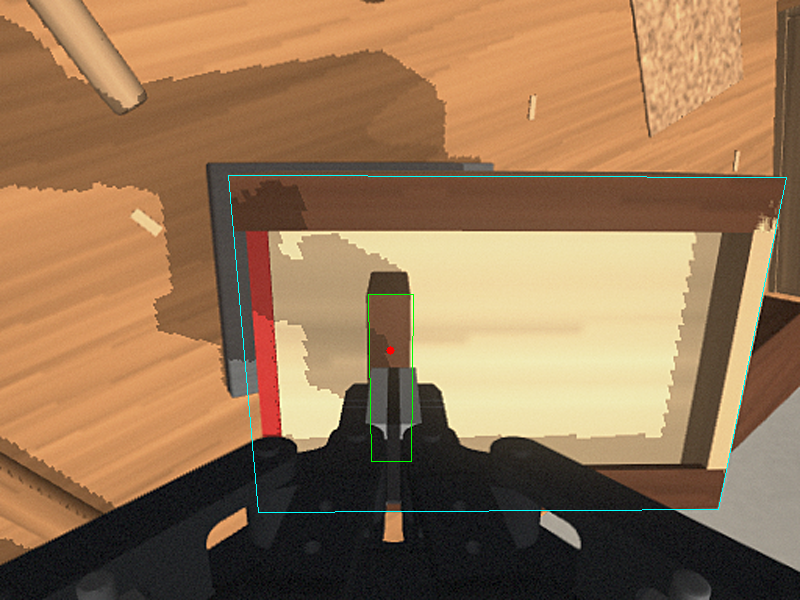

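```bash
python3 - <<'E'
from h import *
for n,(x0,y0,w,h,s) in {"side":(215,110,110,120,5),"top":(180,120,130,100,6)}.items():
    im=bot.camera(n).copy(); 
    c=cv2.resize(im[y0:y0+h,x0:x0+w],None,fx=s,fy=s,interpolation=cv2.INTER_CUBIC)[:,:,::-1].copy()
    for pts,col in (([[-94,66,69],[94,66,69],[94,-66,69],[-94,-66,69]],(255,255,0)),([[-47,30,88],[-33,30,88],[-33,-30,88],[-47,-30,88]],(0,255,0))):
        q=(proj(n,tf(CT,np.array(pts)*1e-3))-[x0,y0]+.5)*s; cv2.polylines(c,[q.astype(int)],True,col,1)
    q=(proj(n,bot.read_position())-[x0,y0]+.5)*s; cv2.circle(c,tuple(q[0].astype(int)),4,(0,0,255),-1)
    cv2.imwrite(f"pics/{n}1.png",c)
print(bot.read_clock(),bot.read_gripper_width(),bot.read_joint_positions())
E
```

```text
7.1417 0.002742999205529784 [-0.49387982  0.48745169 -0.18634242  1.00459717  0.51347983 -0.21635121]
```

View pics/side1.png

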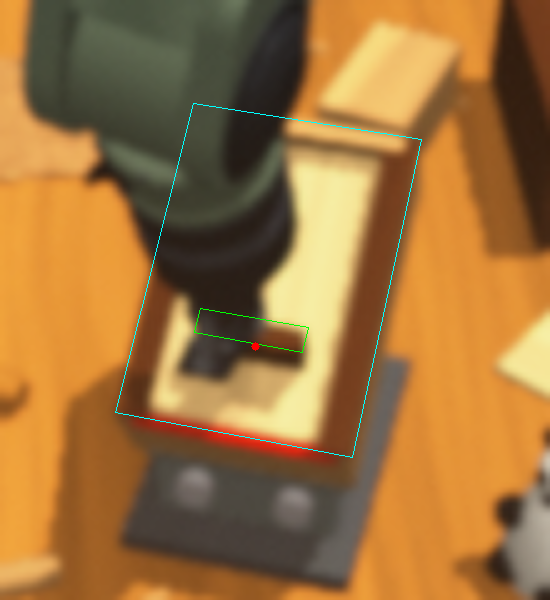

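View pics/top1.png

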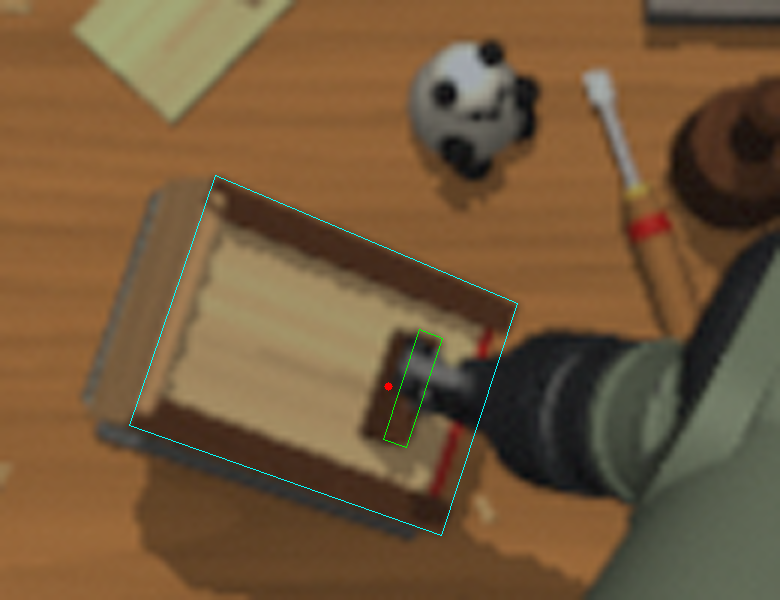

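```bash
cat >> h.py <<'E'
def tri(obs):
    A=np.zeros((3,3));b=np.zeros(3);rs=[]
    for cam,uv,E in obs:
        o,d=ray(cam,uv,E); d/=np.linalg.norm(d); M=np.eye(3)-np.outer(d,d); A+=M;b+=M@o; rs.append((o,d))
    p=np.linalg.solve(A,b); return p,[np.linalg.norm((np.eye(3)-np.outer(d,d))@(p-o)) for o,d in rs]
E
python3 - <<'E'
from h import *
f=lambda p,o,s:((p[0]+.5)/s-.5+o[0],(p[1]+.5)/s-.5+o[1])
m=np.array([onplane("side",f(p,(0,0),1.5625),.003)[:2] for p in [(314,190),(405,185),(407,222),(314,228)]]);print(m.round(3).tolist(),m.mean(0))
t=lambda p:("top",f(p,(185,140),8),None); s=lambda p:("side",f(p,(225,120),5),None)
E=np.load("w_case_E.npy"); w=lambda p:("wrist",f(p,(165,95),3.9),E)
inv=np.linalg.inv(CT)
for n,o in {"94,-66,69":[t((248,80)),s((362,97))],"94,66,69":[t((135,400)),s((148,55))],"94,66 w":[t((135,400)),w((768,46))],"94,66 sw":[s((148,55)),w((768,46))],
 "lip inner? -86,-47,53":[t((612,285)),s((285,402))],"-86,47,53":[t((540,500)),s((92,365))],
 "bat -40,-30 low":[t((540,290)),s((255,285))],
 "tip":[("top",f((400,360),(180,120),6),None),("side",f((195,370),(215,110),5),None)]}.items():
    p,r=tri(o); print(n,p.round(3),"case",((inv[:3,:3]@p+inv[:3,3])*1e3).round(0),np.round(r,4))
print(bot.read_position(), [-np.array(bot.calibration(c)["extrinsics"])[:3,:3].T@np.array(bot.calibration(c)["extrinsics"])[:3,3] for c in("top","side")])
E
```

```text
[[0.378, 0.467], [0.612, 0.482], [0.608, 0.322], [0.387, 0.307]] [0.49647439 0.39439502]
94,-66,69 [0.693 0.038 0.219] case [ 91. -63.  65.] [0.0017 0.0017]
94,66,69 [0.573 0.077 0.223] case [94. 63. 68.] [0.0001 0.0001]
94,66 w [0.572 0.077 0.224] case [94. 65. 69.] [0.0013 0.0013]
94,66 sw [0.573 0.087 0.216] case [98. 66. 58.] [0.0004 0.0004]
lip inner? -86,-47,53 [ 0.636 -0.102  0.118] case [-90. -51.  54.] [0.0044 0.0044]
-86,47,53 [ 0.54  -0.074  0.124] case [-89.  50.  59.] [0.0035 0.0035]
bat -40,-30 low [ 0.623 -0.073  0.178] case [-40. -29.  94.] [0.0011 0.0011]
tip [ 0.59  -0.056  0.144] case [-52.   7.  60.] [0.0239 0.0239]
[ 0.59953944 -0.04800787  0.14894749] [array([ 0.47591669, -0.07752408,  1.33031533]), array([ 0.52971435, -0.8220308 ,  0.84368751])]
```

```bash
python3 - <<'E'
from h import *
p=bot.read_position();M=q2R(bot.read_tool_rot())
out=[]
for n,(x0,y0,w,h,s) in {"side":(215,110,100,100,4),"top":(200,130,100,100,4)}.items():
    c=cv2.imread(f"pics/{n}1.png"); im=bot.camera(n)
    c=cv2.resize(im[y0:y0+h,x0:x0+w],None,fx=s,fy=s,interpolation=cv2.INTER_CUBIC)[:,:,::-1].copy()
    for k,d in enumerate((0,40,80,120)):
        q=(proj(n,p-M[:,1]*d*1e-3)-[x0,y0]+.5)*s; cv2.circle(c,tuple(q[0].astype(int)),3,(0,0,255) if k==0 else (0,255,255),-1)
    out.append(c)
cv2.imwrite("pics/ax.png",cv2.hconcat(out))
E
```

```text
(no output)
```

View pics/ax.png

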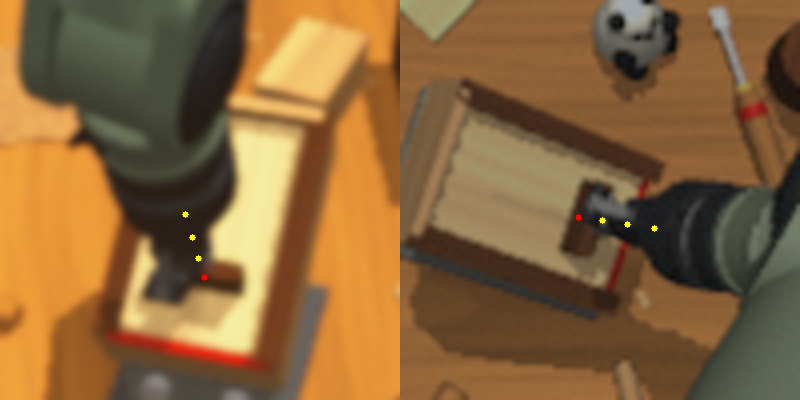

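```bash
python3 - <<'E'
from h import *
inv=np.linalg.inv(CT)
T=np.load("w_grip_E.npy")
wr=[("wrist",((393+.5)*.64-.5,(385+.5)*.64-.5),T)]
a=("top",(248.3,178.2),None)
for o in ([a,("side",(268,177),None)],[a]+wr,[("side",(268,177),None)]+wr):
    p,r=tri(o);print(p.round(3),((inv[:3,:3]@p+inv[:3,3])*1e3).round(0),np.round(r,4))
for n,(x0,y0,w,h,s) in {"side":(235,140,60,60,10),"top":(225,150,60,60,10)}.items():
    crop(bot.camera(n),x0,y0,w,h,s,n+"z.png")
E
python3 -c "
import cv2
cv2.imwrite('pics/z.png',cv2.resize(cv2.hconcat([cv2.imread('pics/sidez.png'),cv2.imread('pics/topz.png')]),(800,400)))"
```

```text
[ 0.61  -0.061  0.168] [-39. -14.  81.] [0.0053 0.0053]
[ 0.615 -0.057  0.152] [-42. -17.  64.] [0.0049 0.0049]
[ 0.605 -0.056  0.163] [-39.  -7.  75.] [0.0006 0.0006]
```

View pics/z.png

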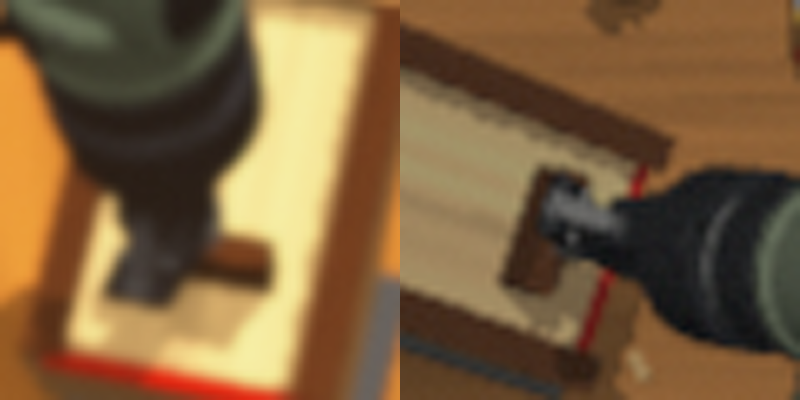

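```bash
python3 - <<'E'
from h import *
h=bot.move_linear(cp(-40,.4,25),speed=.03,until_force=4)
inv=np.linalg.inv(CT); p=bot.read_position()
print(h,((inv[:3,:3]@p+inv[:3,3])*1e3).round(1),bot.read_ft_force().round(2),bot.read_clock())
snap("w_touch")
bot.move_linear(cp(-40,.4,110),speed=.15); print(bot.read_clock())
E
```

```text
True [-40.    0.3  49.6] [-2.   -0.67  5.27] 7.9
8.5083
```

View pics/w_touch.png

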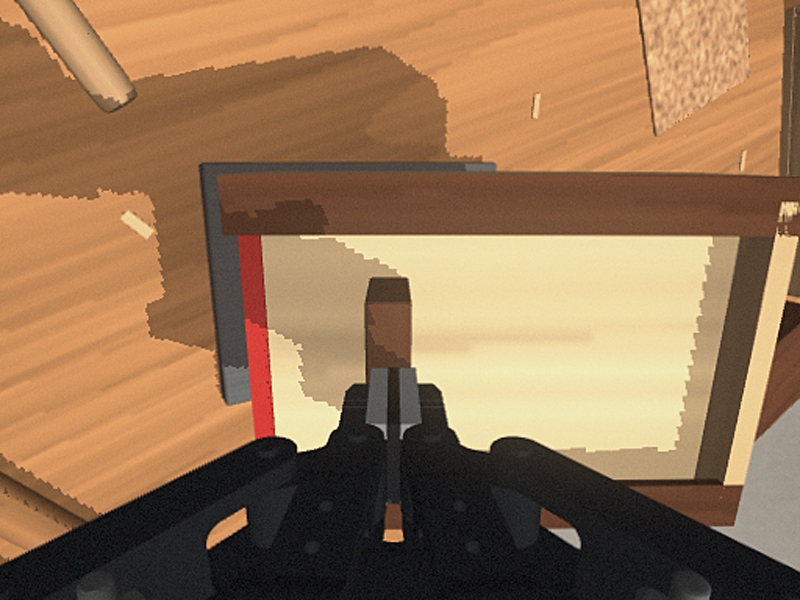

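```bash
cat >> h.py <<'E'
OFF=0.0385
def tip(p,Rt): return np.array(p)+OFF*Rt[:,1]
E
python3 - <<'E'
from h import *
for p in ([.536,.394,.014],[.505,-.355,.031]):
    Rt=toolR([0,1,0],[0,0,-1]);print(bot.solve_ik(tip(p,Rt),R2q(Rt)) is not None)
print(bot.solve_ik(tip(cp(-228,0,67),RL),R2q(RL)) is not None)
bot.set_gripper(0.55,60)
print("hit",bot.move_linear(tip(cp(-40,.4,61),RL),speed=.1,until_force=8))
bot.set_gripper(0.0,60); print("w",bot.read_gripper_width()*85,bot.read_ft_force().round(1))
snap("w_grip2"); print(bot.read_clock())
E
```

```text
True
True
True
hit False
w 12.745873645321703 [-2.1 -3.4  4.3]
10.4833
```

View pics/w_grip2.png

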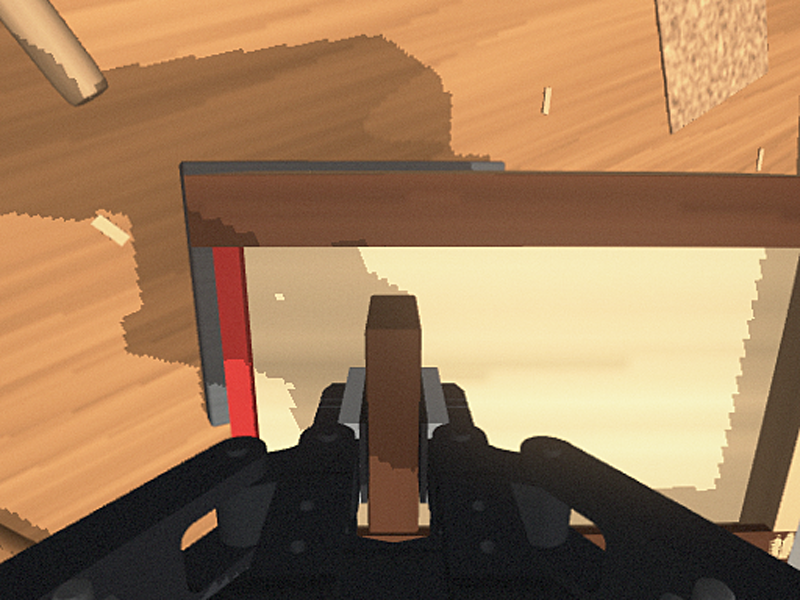

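```bash
python3 - <<'E'
from h import *
fb=bot.read_ft_force()
bot.move_linear(tip(cp(-40,.4,69),RL),speed=.03)
print((bot.read_ft_force()-fb).round(1),bot.read_clock()); snap("w_lift")
E
```

```text
[ 0.9  3.  -4.1] 10.9
```

View pics/w_lift.png

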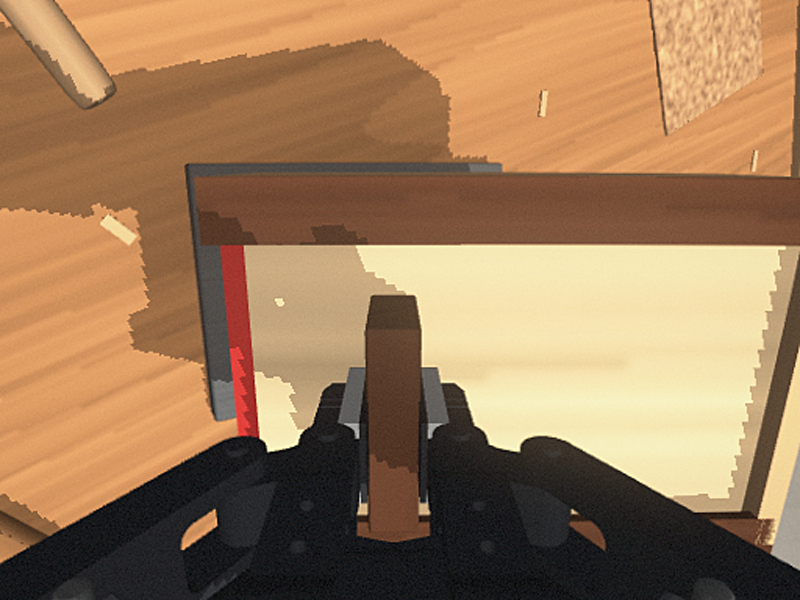

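```bash
python3 - <<'E'
from h import *
inv=np.linalg.inv(CT)
h=bot.move_linear(tip(cp(-65,.4,69),RL),speed=.05,until_force=8)
p=bot.read_position();print(h,((inv[:3,:3]@p+inv[:3,3])*1e3).round(1),bot.read_ft_force().round(1))
if not h:
    h=bot.move_linear(tip(cp(-40-186,.4,69),RL),speed=.12,until_force=10)
    p=bot.read_position();print(h,((inv[:3,:3]@p+inv[:3,3])*1e3).round(1),bot.read_ft_force().round(1))
print(bot.read_gripper_width()*85,bot.read_clock()); snap("w_slid")
E
```

```text
False [-65.2   0.4  30.5] [ 0.2 -0.5 -0.3]
False [-2.253e+02  2.000e-01  3.060e+01] [ 0.3  0.7 -0.6]
13.212107556083488 13.0917
```

View pics/w_slid.png

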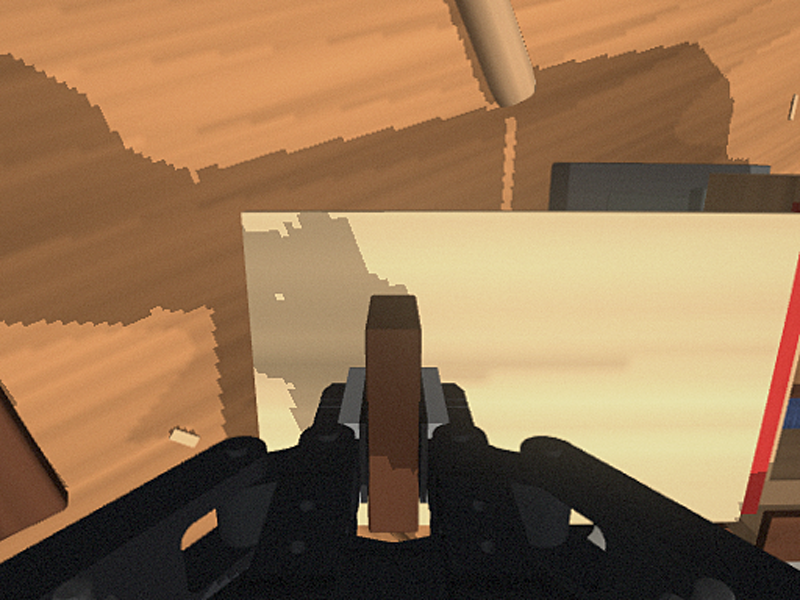

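```bash
python3 - <<'E'
from h import *
b=cp(-226,.4,69)
bot.move_linear(tip(cp(-226,.4,97),RL),speed=.15)
u=cp(-226,.4,97)+[0,0,.21]
bot.move_linear(tip(u,RL),speed=.25); print(bot.read_clock())
a=.102+np.pi; RM=toolR([np.cos(a),np.sin(a),0],[0,0,-1]); t=np.array([.4965+.04*np.cos(.102),.394+.04*np.sin(.102),0])
print(np.round(bot.solve_ik(tip(t+[0,0,.27],RM),R2q(RM)),2), bot.read_joint_positions().round(2))
bot.move_pose(tip(t+[0,0,.27],RM),R2q(RM)); print(bot.read_clock(),bot.read_gripper_width()*85)
bot.move_linear(tip(t+[0,0,.06],RM),speed=.2); print(bot.read_clock())
snap("w_mat2"); im=bot.camera("side"); crop(im,150,60,200,150,4,"s_mat2.png")
E
```

```text
14.4667
[ 0.53  0.54  0.23  1.27  0.   -1.14] [-0.75  0.5   0.13  1.44  0.47 -0.5 ]
16.7083 12.955533981971561
17.9083
```

View pics/w_mat2.png

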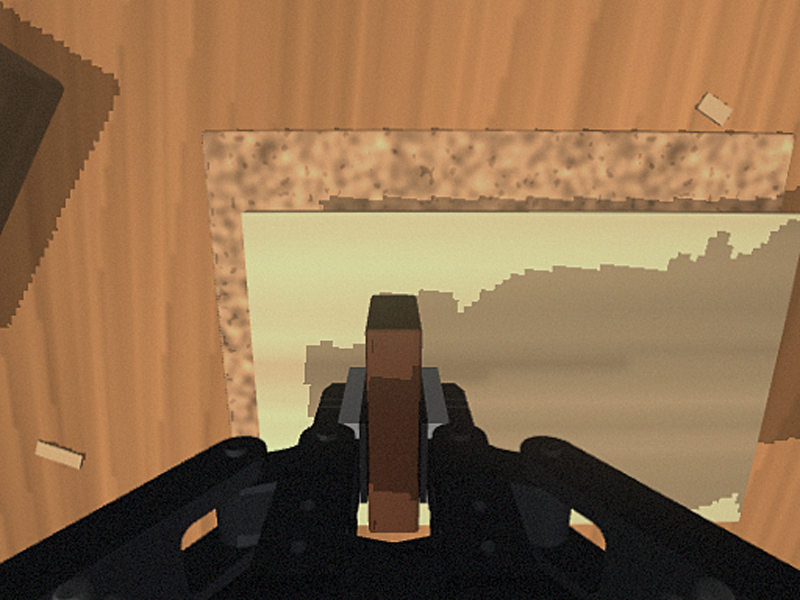

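View pics/s_mat2.png

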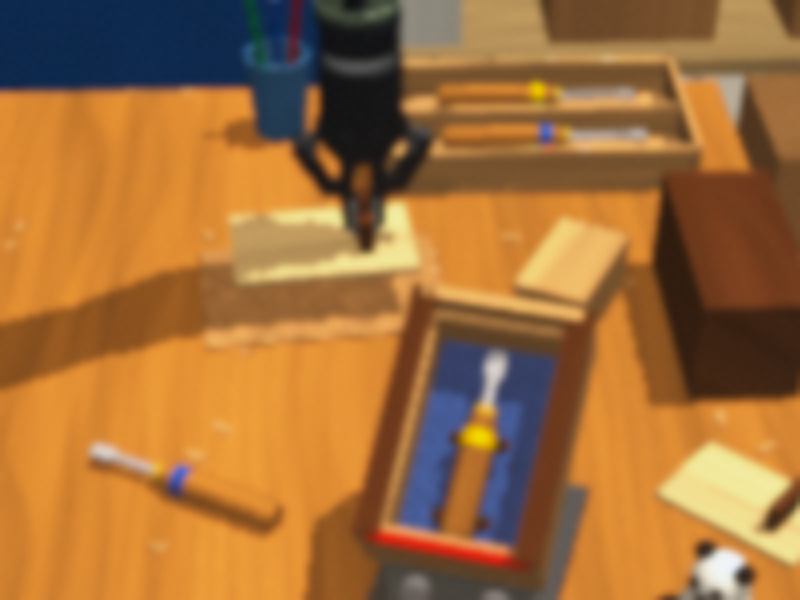

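```bash
python3 - <<'E'
from h import *
a=.102+np.pi; RM=toolR([np.cos(a),np.sin(a),0],[0,0,-1]); t=np.array([.4965+.04*np.cos(.102),.394+.04*np.sin(.102),0])
bot.move_linear(tip(t+[0,0,.022],RM),speed=.1)
h=bot.move_linear(tip(t+[0,0,.008],RM),speed=.02,until_force=2.5)
print(h,bot.read_position()[2]+OFF,bot.read_ft_force().round(1))
bot.set_gripper(0.55,60); bot.move_linear(tip(t+[0,0,.09],RM),speed=.2); print(bot.read_clock())
# look at case for the gouge
RG=toolR(CR[:,1],-CR[:,2]) 
for s in(1,-1):
    M=toolR(s*CR[:,1],-CR[:,2]);print(s,np.round(bot.solve_ik(tip(cp(-31,0,130),M),R2q(M)),2))
for s in (1,-1):
    M=toolR([0,s,0],[0,0,-1]);print(s,np.round(bot.solve_ik([.505,-.355,.2],R2q(M)),2))
snap("w_mat3")
E
```

```text
True 0.016183013660272173 [-0.9 -0.3  5.3]
19.9333
1 [-0.51  0.46 -0.14  1.08  0.51 -1.8 ]
-1 [-0.51  0.46 -0.14  1.08  0.51  1.34]
1 [-0.73  0.45  0.01  1.13  0.   -0.73]
-1 [-0.73  0.45  0.01  1.13  0.    2.41]
```

View pics/w_mat3.png

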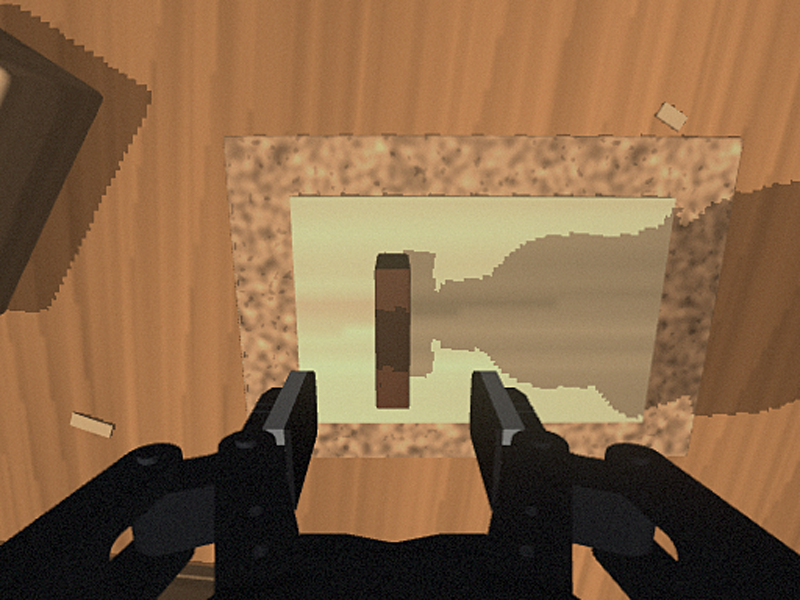

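```bash
python3 - <<'E'
from h import *
E=np.load("w_mat3_E.npy")
g=lambda P,z:np.array([onplane("wrist",((a+.5)*.64-.5,(c+.5)*.64-.5),z,E)[:2] for a,c in P])
m=g([(226,136),(740,137),(689,458)],.003);l=g([(291,197),(676,198),(642,423),(300,423)],.009)
print("mat c",((m[0]+m[2])/2).round(4),"lid c",l.mean(0).round(4),"ang",np.arctan2(*(m[0]-m[1])[::-1]),np.arctan2(*(l[0]-l[1])[::-1]))
a=.102+np.pi; RM=toolR([np.cos(a),np.sin(a),0],[0,0,-1]); t=np.array([.4965+.04*np.cos(.102),.394+.04*np.sin(.102),0])
bot.move_linear(tip(t+[0,0,.27],RM),speed=.3)
M=toolR([0,1,0],[0,0,-1]); bot.move_pose(tip([.505,-.345,.25],M),R2q(M)); print(bot.read_clock()); snap("w_rest")
E
```

```text
mat c [0.4953 0.3945] lid c [0.4972 0.3954] ang 0.10206576711451236 0.10000975457130734
23.3667
```

View pics/w_rest.png

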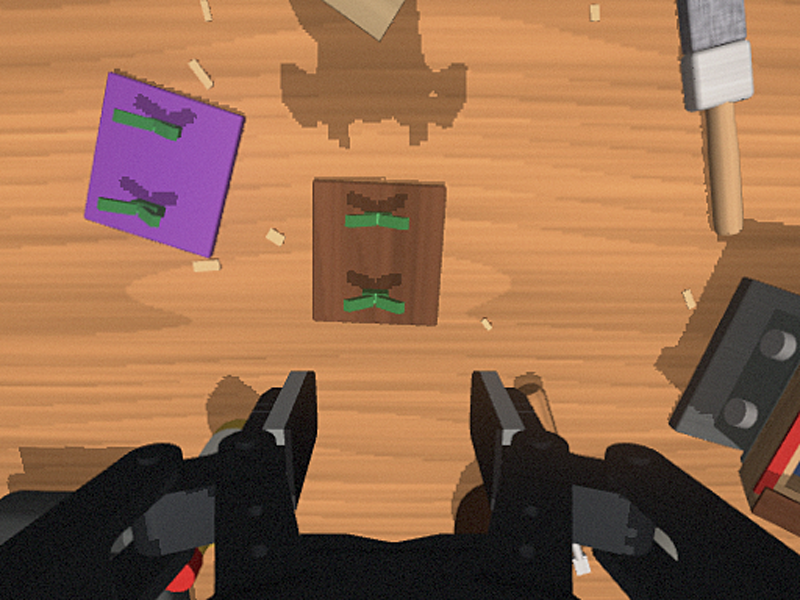

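```bash
python3 - <<'E'
from h import *
crop(np.load("w_rest.npy"),185,100,115,120,5,"wr_crop.png")
E=np.load("w_rest_E.npy")
m=np.array([onplane("wrist",((a+.5)*.64-.5,(c+.5)*.64-.5),.010,E)[:2] for a,c in [(313,180),(445,185),(437,325),(313,320)]])
print(m.round(4).tolist(),m.mean(0),[np.linalg.norm(m[i]-m[i-1]).round(3) for i in range(4)])
d=m[2]+m[3]-m[0]-m[1];print(np.arctan2(d[1],d[0]))
E
```

```text
[[0.4485, -0.4024], [0.4522, -0.3046], [0.5613, -0.3081], [0.557, -0.4071]] [ 0.50473117 -0.35554332] [np.float64(0.109), np.float64(0.098), np.float64(0.109), np.float64(0.099)]
-0.03715063341232688
```

View pics/wr_crop.png

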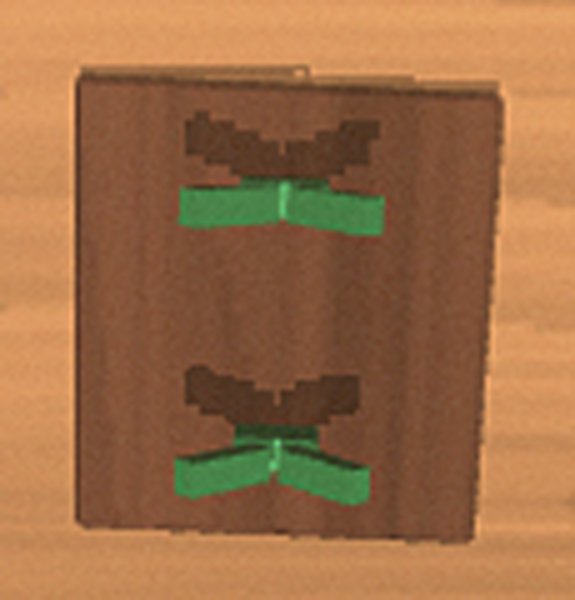

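```bash
python3 - <<'E'
from h import *
E=np.load("w_rest_E.npy"); c,s=np.cos(-.037),np.sin(-.037)
for x in(-.03,.03):
    print("valley pred",(proj("wrist",[.5047+x*c,-.3555+x*s,.0316],E)[0]-[185,100]+.5)*5)
RG=toolR(CR[:,1],-CR[:,2])
bot.move_pose(tip(cp(-31,0,150),RG),R2q(RG)); print(bot.read_clock()); snap("w_g")
E2=np.load("w_g_E.npy"); im=cv2.imread("pics/w_g.png")
for P in ([-78.5,13,33],[16.5,13,33],[16.5,-13,33],[-78.5,-13,33],[66,0,33],[-31,0,46]):
    q=(proj("wrist",cp(*P),E2)[0]+.5)/.64; cv2.circle(im,tuple(q.astype(int)),3,(255,0,255),-1)
cv2.imwrite("pics/w_g_o.png",im)
E
```

```text
valley pred [283.96118624 201.60996047]
valley pred [276.68380498 461.70601088]
24.45
```

View pics/w_g_o.png

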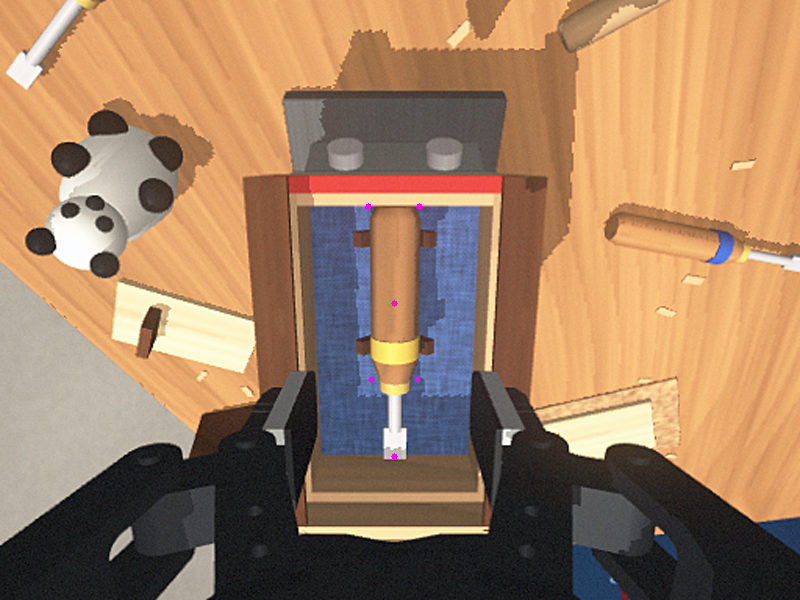

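```bash
python3 - <<'E'
from h import *
RG=toolR(CR[:,1],-CR[:,2])
bot.set_gripper(0.5,50)
bot.move_linear(tip(cp(-31,0,80),RG),speed=.2)
h=bot.move_linear(tip(cp(-31,0,15),RG),speed=.08,until_force=6)
f=bot.read_ft_force();print("hit",h,f.round(1))
if not h:
    bot.set_gripper(0.0,50); print("w",bot.read_gripper_width()*85,bot.read_ft_force().round(1),bot.read_clock())
snap("w_gg")
E
```

```text
hit True [-1.2 -2.   4. ]
```

View pics/w_gg.png

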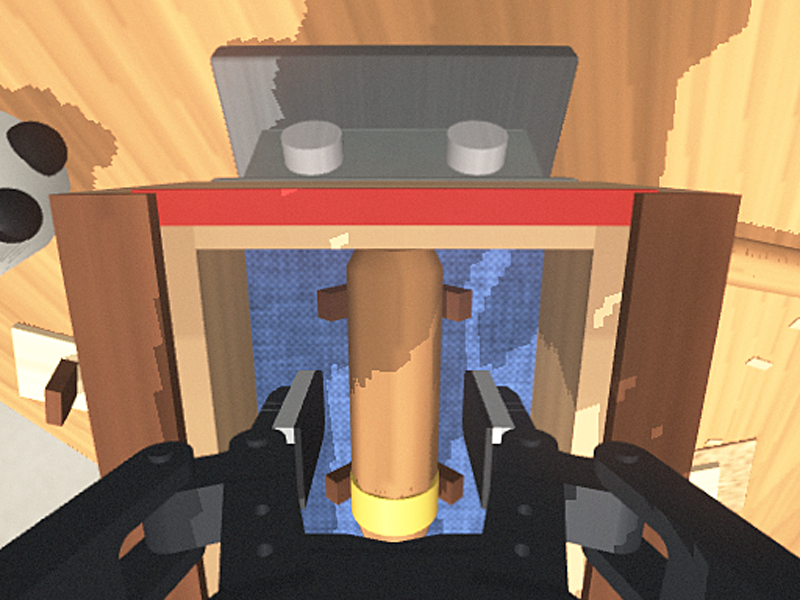

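```bash
python3 - <<'E'
from h import *
inv=np.linalg.inv(CT); p=bot.read_position(); print(((inv[:3,:3]@p+inv[:3,3])*1e3).round(1)+[0,0,38.5], bot.read_ft_force().round(2),(CR.T@bot.read_ft_force()).round(2),(CR.T@bot.read_moment()).round(2))
E
```

```text
[-31.1   0.1  22.9] [-0.92 -1.95  4.7 ] [0.5  0.29 5.13] [-0.06  0.34  0.07]
```

```bash
python3 - <<'E'
from h import *
inv=np.linalg.inv(CT)
RG=toolR(CR[:,1],-CR[:,2])
bot.move_linear(tip(cp(-31,0,30),RG),speed=.08)
bot.set_gripper(0.4,50); print(bot.read_gripper_width()*85,(CR.T@bot.read_ft_force()).round(2))
h=bot.move_linear(tip(cp(-31,0,16.5),RG),speed=.04,until_force=4)
p=bot.read_position();print("hit",h,((inv[:3,:3]@p+inv[:3,3])*1e3).round(1)[2]+38.5,(CR.T@bot.read_ft_force()).round(2))
if h: bot.move_linear(p-RG[:,1]*.0015,speed=.03)
bot.set_gripper(0.0,50); print("w",bot.read_gripper_width()*85,(CR.T@bot.read_ft_force()).round(2),bot.read_clock())
snap("w_gg2")
E
```

```text
34.126857148671306 [-0.23 -0.96 -0.27]
hit True 22.2 [0.27 2.15 6.19]
w 23.90588583556299 [-0.23  3.54  4.38] 27.2333
```

View pics/w_gg2.png

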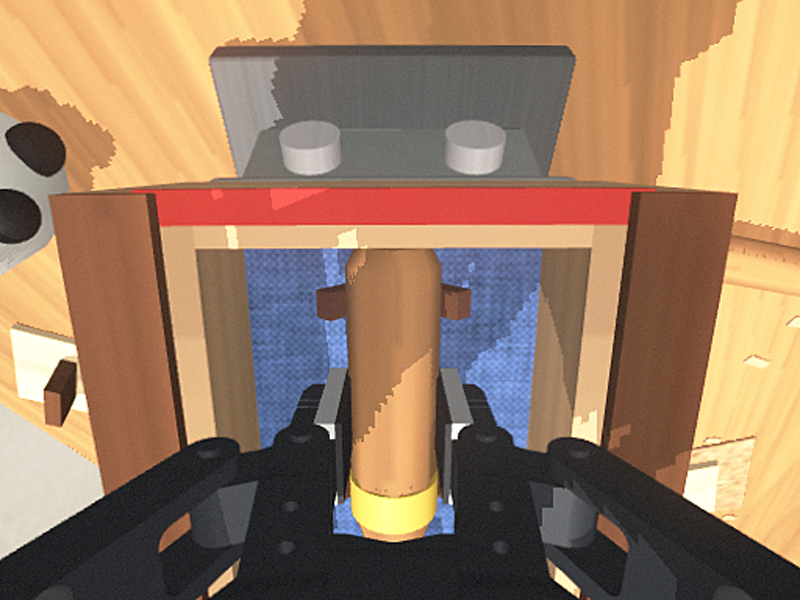

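```bash
python3 - <<'E'
from h import *
RG=toolR(CR[:,1],-CR[:,2])
bot.set_gripper(0.0,70)
z0=((np.linalg.inv(CT)@np.r_[bot.read_position(),1])[2])*1e3+38.5
print("z tip",z0)
bot.move_linear(tip(cp(-31,0,z0+12),RG),speed=.06); print(bot.read_gripper_width()*85,(CR.T@bot.read_ft_force()).round(2))
bot.move_linear(tip(cp(-31,0,z0+110),RG),speed=.2); print(bot.read_gripper_width()*85,bot.read_clock())
snap("w_up"); np.save("z0.npy",z0); crop(bot.camera("side"),150,60,200,150,4,"s_up.png")
E
```

```text
z tip 23.549797347566404
23.394684230866698 [ 0.35 -0.29 -0.52]
23.637345853382154 28.4917
```

View pics/w_up.png

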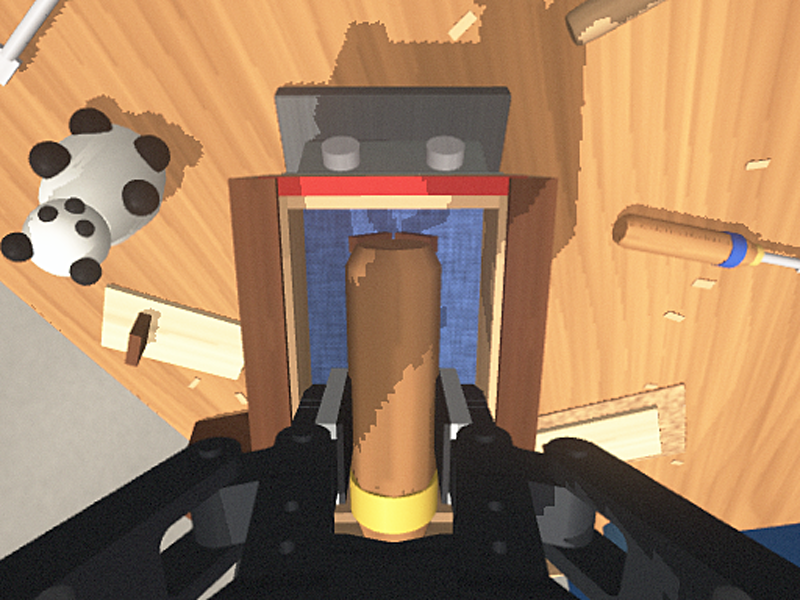

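View pics/s_up.png

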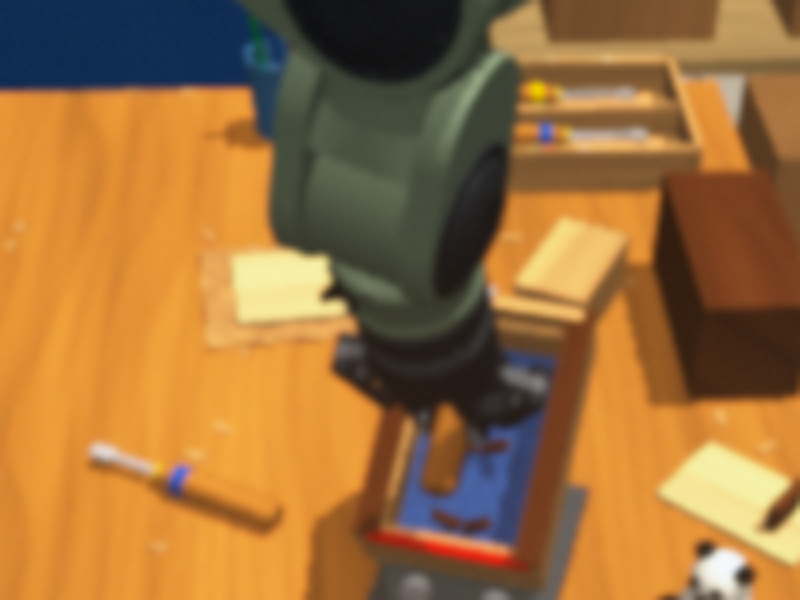

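```bash
python3 - <<'E'
from h import *
H=np.linalg.inv(np.array(bot.calibration("wrist")["hand_eye"]))
def pr(P): return ((proj("wrist",np.array(P)*1e-3,H)+.5)/.64).round(0).tolist()
zo=-38.5-9.5
print("end sides",pr([[-13,zo,47.5],[13,zo,47.5]]),"end top/bot",pr([[0,zo-13,47.5],[0,zo+13,47.5]]), "band?",pr([[-13,zo,-30],[13,zo,-30],[0,zo-13,-30]]))
for th in (5,10,15,-5):
    c,s=np.cos(np.radians(th)),np.sin(np.radians(th))
    f=lambda y,z:[0,zo+y*c+z*s, z*c-y*s]
    print(th,"end top/bot",pr([f(-13,47.5),f(13,47.5)]),"band top",pr([f(-13,-30)]))
crop(np.load("w_up.npy"),200,130,110,110,6,"up_crop.png")
E
```

```text
end sides [[344.0, 245.0], [442.0, 245.0]] end top/bot [[393.0, 254.0], [393.0, 238.0]] band? [[352.0, 495.0], [436.0, 495.0], [394.0, 524.0]]
5 end top/bot [[393.0, 247.0], [393.0, 241.0]] band top [[394.0, 526.0]]
10 end top/bot [[393.0, 242.0], [393.0, 244.0]] band top [[394.0, 528.0]]
15 end top/bot [[393.0, 239.0], [393.0, 248.0]] band top [[394.0, 529.0]]
-5 end top/bot [[393.0, 262.0], [393.0, 237.0]] band top [[394.0, 520.0]]
```

View pics/up_crop.png

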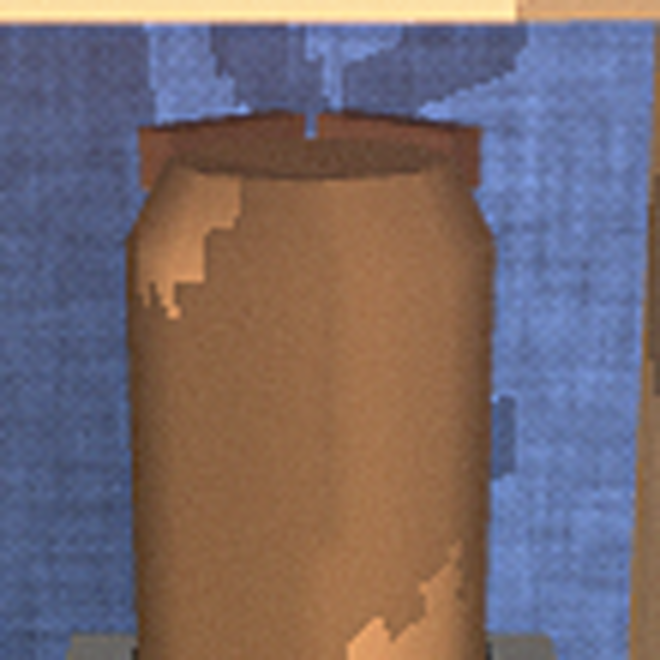

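```bash
python3 - <<'E'
from h import *
RG=toolR(CR[:,1],-CR[:,2]); p=bot.read_position()
bot.move_linear(p+[0,0,.10],speed=.2)
y=-.037; RR=toolR([-np.sin(y),np.cos(y),0],[0,0,-1]); t=np.array([.5047,-.3555,0])
bot.move_pose(tip(t+[0,0,.2],RR),R2q(RR))
bot.move_linear(tip(t+[0,0,.075],RR),speed=.15); print(bot.read_clock(),bot.read_gripper_width()*85)
snap("w_r2"); crop(bot.camera("side"),180,250,120,110,5,"s_r2.png")
E
```

```text
31.3833 23.604185965606685
```

View pics/w_r2.png

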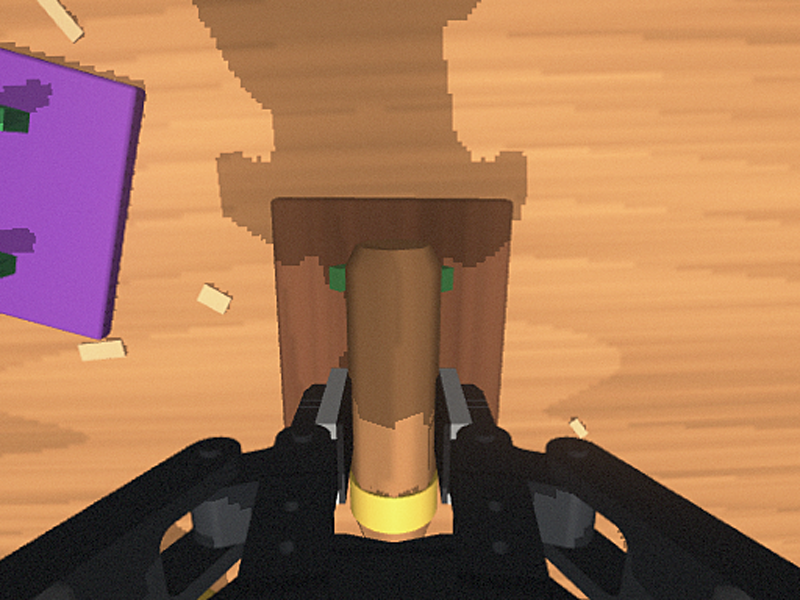

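View pics/s_r2.png

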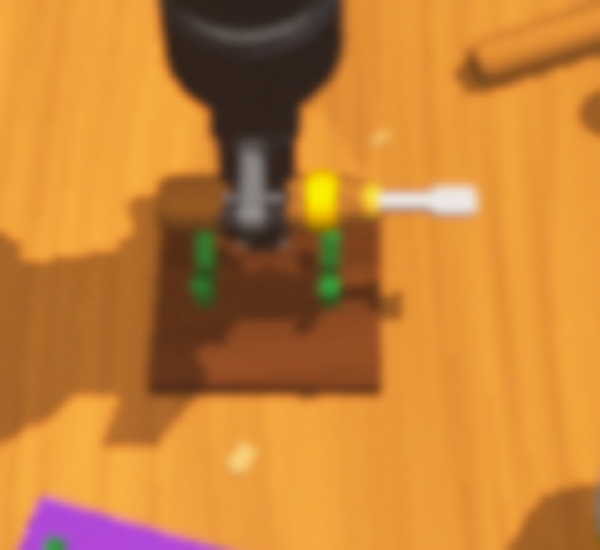

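```bash
python3 - <<'E'
from h import *
y=-.037; RR=toolR([-np.sin(y),np.cos(y),0],[0,0,-1]); t=np.array([.5047,-.3555,0])
bot.move_linear(tip(t+[0,0,.047],RR),speed=.08)
h=bot.move_linear(tip(t+[0,0,.034],RR),speed=.015,until_force=3)
print(h,bot.read_position()[2]+OFF,bot.read_ft_force().round(1),bot.read_gripper_width()*85)
snap("w_r3"); crop(bot.camera("side"),180,250,120,110,5,"s_r3.png"); print(bot.read_clock())
E
```

```text
True 0.040810741851283125 [ 0.5 -1.7  2.5] 23.484573179313376
32.6083
```

View pics/w_r3.png

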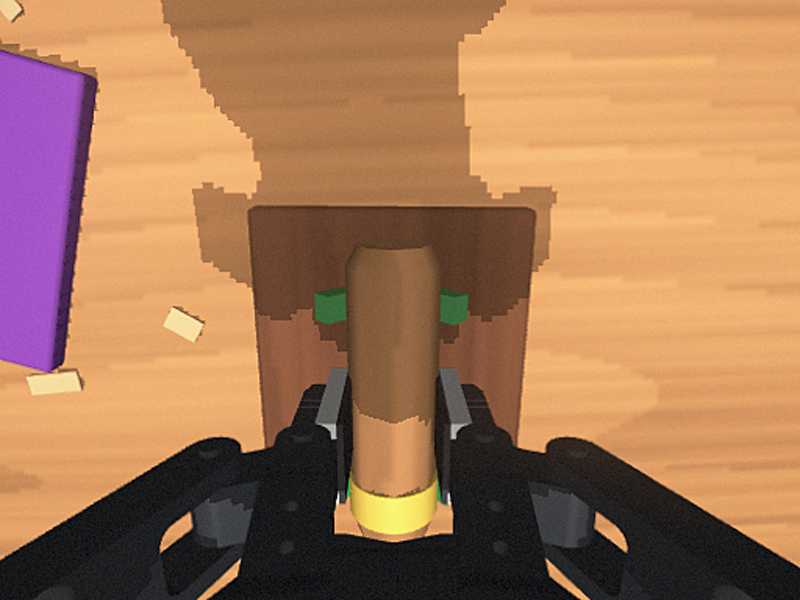

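View pics/s_r3.png

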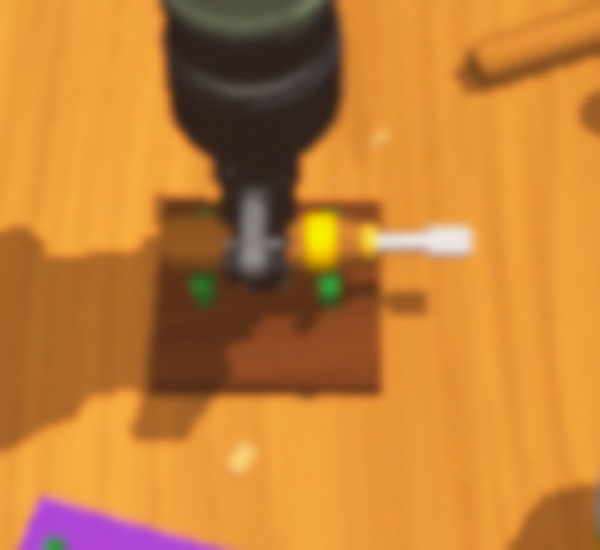

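```bash
python3 - <<'E'
from h import *
y=-.037; RR=toolR([-np.sin(y),np.cos(y),0],[0,0,-1]); t=np.array([.5047,-.3555,0])
bot.set_gripper(0.42,40); print(bot.read_gripper_width()*85)
bot.move_linear(bot.read_position()+[0,0,.17],speed=.12); snap("w_r4"); print(bot.read_clock())
E=np.load("w_r4_E.npy"); im=cv2.imread("pics/w_r4.png"); c,s=np.cos(y),np.sin(y)
for x,yy,z in ([-47.5,0,50],[47.5,0,50],[97,0,50],[-47.5,13,50],[-47.5,-13,50]):
    q=(proj("wrist",[.5047+(x*c-yy*s)*1e-3,-.3555+(x*s+yy*c)*1e-3,z*1e-3],E)[0]+.5)/.64; cv2.circle(im,tuple(q.astype(int)),3,(255,0,255),-1)
cv2.imwrite("pics/w_r4o.png",im)
bot.move_linear(bot.read_position()+[0,0,.08],speed=.3)
for n in("top","side"):
    cv2.imwrite(f"pics/{n}_end.png",cv2.resize(bot.camera(n)[:,:,::-1],(800,600),interpolation=cv2.INTER_CUBIC))
print(bot.read_clock())
E
```

```text
35.88930089190229
34.5
35.0167
```

View pics/w_r4o.png

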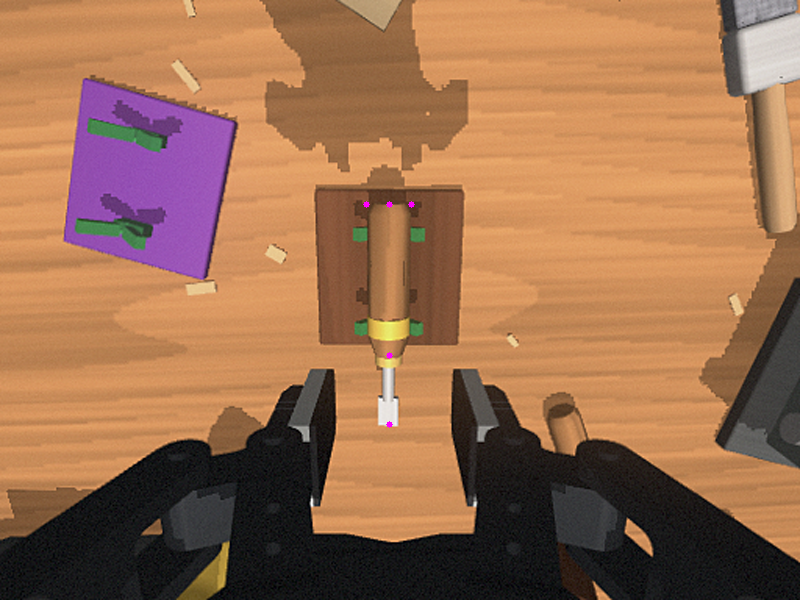

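View pics/top_end.png

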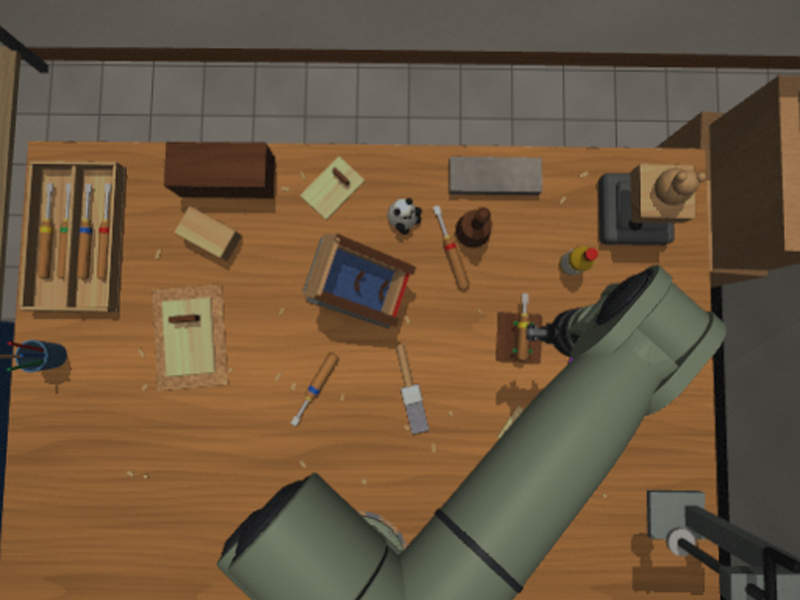

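View pics/side_end.png

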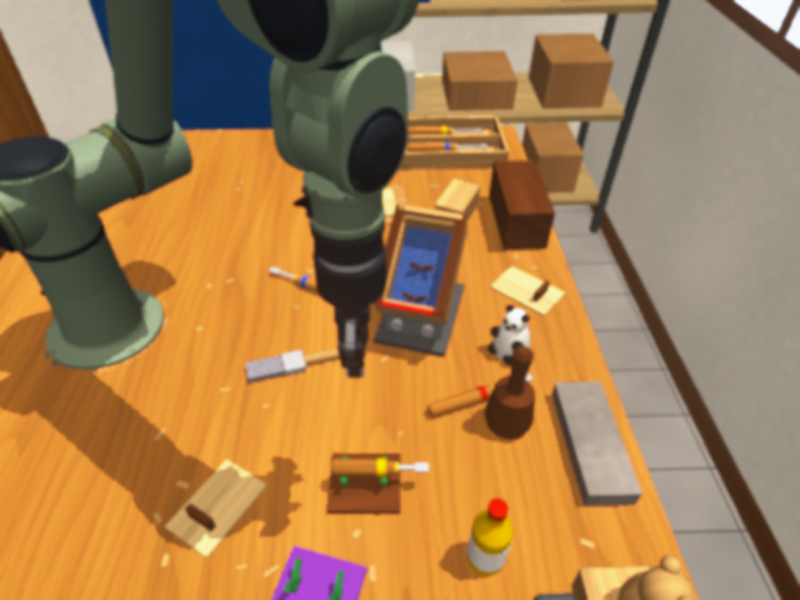

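```bash
python3 - <<'E'
from h import *
bot.wait(.3); print(bot.read_ft_force().round(1),bot.read_clock()); print(bot.close_job())
E
```

```text
[ 0.3  0.9 -0.3] 35.3167
the job is handed in; nothing more can be done
None
```

The job is done and handed in at 35.3 s of the 67 s allowed.

**Lid:** I lifted it 8 mm over the red lip, slid it out of its grooves and lowered it until it touched the mat. It lies flat, batten up. In the wrist image its centre is about 2 mm from the mat's centre and it is square to the mat within 0.2°.

**Gouge:** the yellow-banded gouge was taken from the case and lowered until it touched the two green notches. That was at the predicted height, within 0.3 mm. In the last wrist view the handle's ends lie within a millimetre or two of where they should be, with the blade pointing away from the robot. In the last top and side views the other things look to be where they started. The arm was clear of everything when I handed in.

**Problems on the way:**
- **Finger tips short of the reported TCP:** the first lid grasp shut on nothing, because the real finger tips sit about 38.5 mm short of the reported TCP. A light touch on the batten (about 5 N) measured the gap, the wrist pictures agreed, and every later move was corrected for it.
- **Contact in the case:** reaching for the gouge, the gripper touched something twice at about 5–6 N, probably the case's strips. I gripped the handle slightly higher than planned, and it held without slipping.

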